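# Empty the sugar jar

## Task

The sugar jar is to be washed. Unscrew its lid while the jar stands in the oak stand, and lay the lid on the trivet; then take the jar, tip all the sugar cubes in it out on to the steel tray, and stand the empty jar upright on the trivet as well. Put one cube into each glass cup on the rack, leave the rest of the cubes on the tray and the cups upright on the rack, and do not disturb the caddy, the dispenser or the paddle.

Things in the scene. Friction and masses are not known exactly. Their poses are not given: they have to be found in the camera images.
- lid_center (a point): ribbed aluminium screw lid on the jar, 58 mm wide, 31 mm tall, 50 to 80 g; the point is its centre, half-way up; z is its axis, up through the closed top. Right-hand thread, 7 mm rise a turn, about 1 mm of play, turns easily: from above it loosens anticlockwise and comes free after a little over two whole turns (about 13 rad). Before that even a pull of 25 N does not part it from the jar
- jar_mid (a point): tall clear-glass sugar jar, 0.25 to 0.45 kg, upright in the oak stand, which keeps it from turning: square body 48 x 48 mm with flat sides up to the shoulder 118 mm above the underside, then a round neck. The point is the jar's centre, 74 mm above the underside; z runs along the jar to the mouth, x and y square to the flat sides
- jar_mouth (a point): centre of the jar's open mouth, 148 mm above its underside, 74 mm from its centre; axes as the jar's. Neck 48 mm wide over the thread, 30 mm long; bore straight and smooth, 33 mm wide, its floor 10 mm above the underside. Four sugar cubes lie loose at the bottom, too deep to reach; they slide out once the mouth points some 20 degrees below level
- stand: oak stand fixed on the slab, 96 x 96 x 30 mm, with a square recess 52 x 52 mm in the middle, 22 mm deep (its floor 8 mm above the slab), in which the jar's foot stands; origin at the centre of the underside, x and y along its sides
- tray: low rectangular steel tray fixed on the slab, 180 mm (x) by 150 mm (y), floor 3 mm thick, a thin rim all round that rises 15 mm above the slab; origin at the centre of the underside
- trivet: flat square silicone trivet fixed on the slab, 180 x 180 mm, 6 mm thick; origin at the centre of the underside
- rack: low square steel wire rack fixed on the slab, 176 x 176 mm, cups stand on it 28 mm above the slab, inside a border that rises 10 mm higher; origin at the centre of the underside
- caddy: bystander: closed tin caddy, 89 x 89 x 123 mm; origin at the centre of the underside
- dispenser: bystander: white round push dispenser, 90 mm wide and 176 mm tall; origin at the centre of the underside
- paddle: bystander: small wooden stirring paddle lying flat, 170 mm long, 26 mm wide at the blade, 6 mm thick; origin on the underside near the middle, x along it to the blade
- cup0_in (a point): small glass cup standing loose on the rack, one of two to four alike (None if absent): 50 mm tall, 58 mm wide at the rim and 48 mm at the foot, walls 3 mm; the point is the centre of its inner floor, 5 mm above its underside (the rim is 45 mm above the point); z points up to the rim
- cup1_in (a point): small glass cup standing loose on the rack, one of two to four alike (None if absent): 50 mm tall, 58 mm wide at the rim and 48 mm at the foot, walls 3 mm; the point is the centre of its inner floor, 5 mm above its underside (the rim is 45 mm above the point); z points up to the rim
- cup2_in (a point): small glass cup standing loose on the rack, one of two to four alike (None if absent): 50 mm tall, 58 mm wide at the rim and 48 mm at the foot, walls 3 mm; the point is the centre of its inner floor, 5 mm above its underside (the rim is 45 mm above the point); z points up to the rim
- cup3_in (a point): small glass cup standing loose on the rack, one of two to four alike (None if absent): 50 mm tall, 58 mm wide at the rim and 48 mm at the foot, walls 3 mm; the point is the centre of its inner floor, 5 mm above its underside (the rim is 45 mm above the point); z points up to the rim
- cube0_center (a point): white sugar cube, 18 mm along each edge, 10 g, one of four alike, in the jar at the start; the point is its centre, the axes are square to its faces
- cube1_center (a point): white sugar cube, 18 mm along each edge, 10 g, one of four alike, in the jar at the start; the point is its centre, the axes are square to its faces
- cube2_center (a point): white sugar cube, 18 mm along each edge, 10 g, one of four alike, in the jar at the start; the point is its centre, the axes are square to its faces
- cube3_center (a point): white sugar cube, 18 mm along each edge, 10 g, one of four alike, in the jar at the start; the point is its centre, the axes are square to its faces
Things that resemble listed ones, but are neither listed nor needed, are in the scene too. There is more than one size of the part that bears lid_center; the job needs the middle-sized.

How it is judged:
By the outcome, as a careful person would: the job done as asked, in the order asked, and still so for the second after the job is handed in, with the robot touching nothing.
Of cup0, cup1, cup2, cup3 only 2 to 4 are there at a start; the rules pass over those that are not, and their reading is None.
At some moment in a run one of cup0, cup1, cup2, cup3 may be knocked a few centimetres aside while the robot is not near it.
It also fails if it takes over 210 s, if anything falls off the work surface, if the arm or the gripper's body presses on something with over 40 N, if the wrist force passes 120 N, or if a joint passes its speed limit or range.

## Robot

A 6-joint arm with a two-finger parallel gripper is mounted at the origin on the work surface. World frame = base frame: x ahead of the robot, y to its left, z up, the work surface at z = 0. Lengths are in m, angles in rad, forces in N, time in s.
With the tool pointing down it reaches from about 0.25 to 0.725 m from the base axis. Payload 4 kg.
Tool frame: the origin (TCP) lies on the centre line of the jaws, within the pads' length; the fingertips stand 17 mm ahead of it and the grasp point (between the pads) lies 2 mm behind it; z points along the fingers, y is the line along which they close (so a half turn about z gives the same grasp; the last joint's range is limited). The gripper opens to 85 mm and grips with 20 to 120 N. Pads are 22 mm wide; open, the fingers measure 114 mm over their backs; the gripper's body (76 mm by 85 mm) begins 54 mm behind the grasp point. The pads swing forward as they close: fully open they stand 13 mm farther back than shut.
Start: joints at [-1.255, 0.241, 0.005, 1.335, 0, 1.571], TCP at [0.155, -0.475, 0.248] pointing down, gripper open.
Joint ranges: [-2.72, 2.72], [-1.05, 1.87], [-1.09, 1.28], [-1.99, 2.15], [-1.42, 1.44], [-3.14, 3.14]. Speed limits (rad/s): [2.79, 2.79, 3.14, 3.14, 3.14, 3.14].

## Interface

Orientations are given as a unit quaternion [x, y, z, w].
In Python, from workcell import bot, camera, get_calibration gives the robot as it stands.
- The arm moves only by the tool apply_moves, never from a script. Its argument "steps" is a list of rows, each a list of 3 entries, a list of its own where there are three numbers: the shift along the tool's x, y, z as a fraction of full scale, then the turn, a rotation vector about the tool's x, y, z as a fraction of full scale, then the opening, from 0 (shut) to 1 (fully open). A call has exactly 8 rows; each row shifts and turns the commanded pose from where the row before left it, along the tool's axes as they then stand; what a row does not reach is not made up. Full scale, the value 1, is 20 cm for a shift and pi rad for a turn. A row lasts 1/12 s, in which the tool goes at most 41.7 mm and 7.16 degrees, less where a joint would pass 70% of its speed; a pose out of reach is approached as far as the arm can. A call with a number of a shift or a turn outside -1 to 1 is refused whole. A call with a gripper value outside its range is refused whole. The fingers move at their own pace and stop on an object; the grip force is fixed at half the most. Time passes only in rows, so rows that do not move let the fingers close, or fill a call up. It gives the time, the measured TCP pose, the force, the opening and the grip force at its end, in the units of the state.
- bot.get_obs(): the state, without advancing time (a new reading comes with each control period).
- camera(name): name is "side" or "top"; returns (picture, depth): 480x640x3 uint8, red, green, blue; 480x640 float32, m along the optical axis (not along the pixel's ray), 0 where there is no reading.
- get_calibration(name): a dict with "fov_y" (degrees; the focal length in pixels is half the picture's height over the tangent of half this angle, whatever the lens; pixels are square), "cx", "cy" (the principal point, pixels), "rvec" (rotation vector, rad) and "tvec" (3), from world to camera coordinates, as OpenCV has them. Camera axes: x right, y down, z forward; pixel columns grow to the right and rows downward; lengths in m; the calibration is good to about 2 mm. A picture is of the moment at which its call begins. get_calibration takes no time and is no camera call.
- bot.job_done(): hands the job in; it is judged then, once.
The state is a dict: "clock": time; "joint_pos": joint angles; "joint_vel": joint speeds; "tau": joint torques, N m; "eef_pos": TCP position; "tool_rot": TCP orientation; "ft_force": force on the tool from outside, world axes, zero at the start; "ft_torque": the same for the moment, N m; "grip_width": finger opening in m; "grasp_force": force on a finger pad.
Only numpy, scipy, OpenCV 4.12 (cv2) and the standard library are available. Lean on these libraries where they do the work, as an engineer would, in place of code of your own. Each camera call takes 0.05 s, during which the arm holds its last target. There are 200 camera calls.

## Working session

There is one attempt and no reset: what is moved stays moved. The work goes in short steps, Python scripts to look and compute and a tool call to move; the robot and the scene stay as the last step left them, time stands still between calls to the robot, and variables do not carry over. Pictures are saved under pics/ and viewed, at most 14 in all, crops included, and the job is handed in when it is done.

Besides the shell and the picture viewer there is one more tool, called after "Emit:" as name([rows], argument=value, ...), one row to a line, values as JSON. apply_moves: Moves the arm, as the interface text tells. Its arguments: {"type":"object","properties":{"steps":{"type":"array"}},"required":["steps"]}

```bash
ls; mkdir -p pics
python3 - <<'E'
from workcell import bot,camera,get_calibration
import cv2,numpy as np
for n in("side","top"):
    p,d=camera(n); cv2.imwrite(f"pics/{n}0.png",p[:,:,::-1]); np.savez(f"{n}0.npz",p=p,d=d); print(n,get_calibration(n))
print(bot.get_obs())
E
```

```text
pics
side {'fov_y': 42.805791906698566, 'cx': 321.143685652653, 'cy': 238.14070481757324, 'rvec': array([ 0.52301655, -2.7047082 ,  1.16894682]), 'tvec': array([0.52558011, 0.24022299, 1.47764771])}
top {'fov_y': 54.62030018632133, 'cx': 314.07486684519836, 'cy': 242.551061170354, 'rvec': array([ 2.14183324, -2.13571582,  0.16343572]), 'tvec': array([0.01399858, 0.56368176, 1.02526894])}
{'clock': 0.1, 'joint_pos': array([-1.25502577e+00,  2.41334382e-01,  3.86236464e-03,  1.33525523e+00,
        3.39184525e-06,  1.57080714e+00]), 'joint_vel': array([ 0.00038007, -0.00164669,  0.00417046, -0.00029517, -0.00226753,
       -0.00163733]), 'tau': array([-8.24193903e-04, -3.73138332e+01,  2.53010005e+01,  1.08584072e-02,
       -1.95867318e-05,  5.03790460e-06]), 'eef_pos': array([ 0.15510352, -0.47475217,  0.24750492]), 'tool_rot': array([ 9.87562379e-01,  1.57224728e-01, -1.50129920e-04, -9.53718557e-04]), 'ft_force': array([ 0.03937265, -0.09464308,  0.42340005]), 'ft_torque': array([ 0.00279726, -0.0082483 , -0.00967687]), 'grasp_force': 0.0, 'grip_width': 0.0855155155845377}
```

View pics/side0.png

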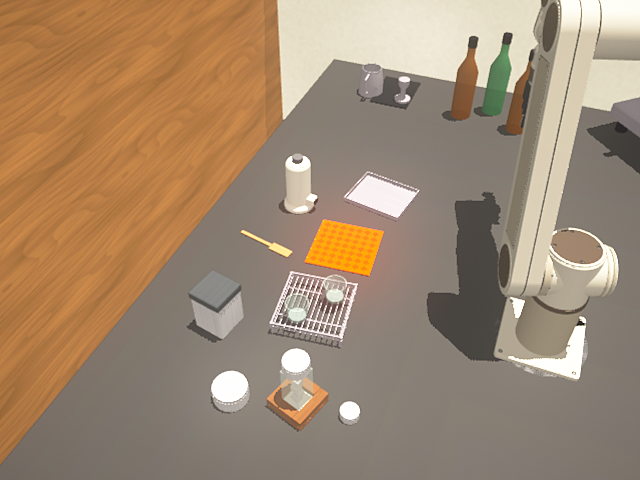

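View pics/top0.png

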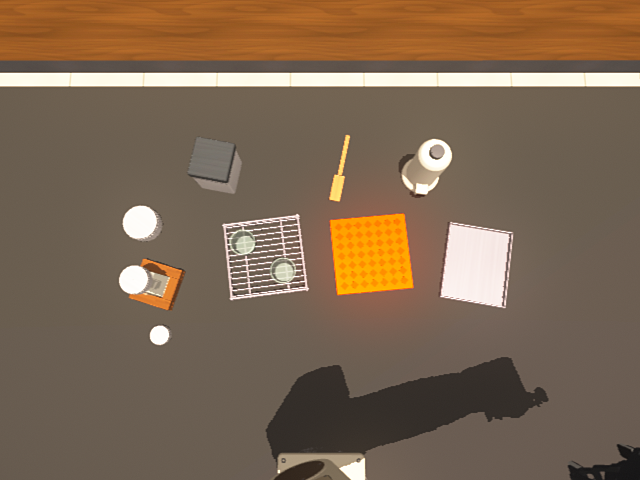

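Side view: jar in its stand at about (297,380), with lid decoys at (230,390) and (350,412), two cups on the rack at (297,308) and (335,290), the trivet at (345,247) and the tray at (382,195). Top view: jar lid at (135,280), stand at (157,284), rack at (265,257) with cups at (243,243) and (284,271), trivet at (371,254), tray at (477,264).

```bash
cat > h.py <<'E'
from workcell import bot,camera,get_calibration
import cv2,numpy as np
from scipy.spatial.transform import Rotation as R
class Cam:
    def __init__(s,n):
        c=get_calibration(n); s.n=n; s.f=240/np.tan(np.radians(c['fov_y']/2)); s.cx,s.cy=c['cx'],c['cy']
        s.R=R.from_rotvec(c['rvec']).as_matrix(); s.t=c['tvec']; s.o=-s.R.T@s.t
    def ray(s,u,v): return s.R.T@np.array([(u-s.cx)/s.f,(v-s.cy)/s.f,1.])
    def plane(s,u,v,z): r=s.ray(u,v); return s.o+r*(z-s.o[2])/r[2]
    def proj(s,P): q=s.R@np.asarray(P,float)+s.t; return np.array([s.f*q[0]/q[2]+s.cx,s.f*q[1]/q[2]+s.cy])
    def cloud(s,d):
        v,u=np.mgrid[:480,:640]; q=np.stack([(u-s.cx)/s.f*d,(v-s.cy)/s.f*d,d],-1); return (q-s.t)@s.R
top,side=Cam('top'),Cam('side')
def shot(c,name=None):
    p,d=camera(c.n)
    if name: cv2.imwrite(f"pics/{name}.png",p[:,:,::-1])
    return p,d
def rect(c,mask,z):
    "min-area rect of a mask's biggest contour, cast on plane z"
    cs=cv2.findContours(mask.astype(np.uint8),0,2)[0]; k=max(cs,key=cv2.contourArea)[:,0]
    P=np.array([c.plane(u,v,z)[:2] for u,v in k],np.float32); return cv2.minAreaRect(P)
E
python3 - <<'E'
from h import *
p=np.load('top0.npz')['p'];d=np.load('top0.npz')['d'];C=top.cloud(d);z=C[...,2]
hsv=cv2.cvtColor(p,cv2.COLOR_RGB2HSV);H,S,V=[hsv[...,i].astype(int) for i in range(3)]
U,W=np.meshgrid(np.arange(640),np.arange(480))
def box(a,b,c,e): return (U>=a)&(U<=b)&(W>=c)&(W<=e)
print('trivet',rect(top,(S>180)&box(320,425,205,300)&(V>100),.006))
print('stand',rect(top,(S>120)&box(120,195,250,315),.03))
print('tray',rect(top,(V>130)&box(435,520,215,310),.015))
print('rack',rect(top,(V>130)&box(215,315,205,305),.038))
for nm,b in dict(lid=(115,152,262,297),big=(120,165,200,245),small=(145,175,322,348),disp=(400,455,135,196),caddy=(185,245,130,195),rackz=(215,315,205,305)).items():
    m=box(*b); zz=z[m&(d>0)]; print(nm,'z pct',np.percentile(zz,[2,25,50,75,90,98]).round(3))
    zt=np.percentile(zz,95); mm=m&(abs(z-zt)<.006)&(d>0); q=C[mm]; print('   top centre',q.mean(0).round(4),'ext',np.ptp(q,0).round(3))
    if nm in('lid','big','small'): print('  rect',rect(top,m&(z>zt-.006),zt))
# cups
m=box(225,305,220,295)&(z>.06); n,l,st,ce=cv2.connectedComponentsWithStats(m.astype(np.uint8)); print(st,ce)
for i in range(1,n): q=C[l==i]; print(q.mean(0),np.ptp(q,0))
big=cv2.resize(p[200:310,100:320],None,fx=3.6,fy=3.6,interpolation=cv2.INTER_CUBIC);cv2.imwrite('pics/c1.png',big[:,:,::-1])
q=np.load('side0.npz')['p'];big=cv2.resize(q[260:430,190:380],None,fx=3.5,fy=3.5,interpolation=cv2.INTER_CUBIC);cv2.imwrite('pics/c2.png',big[:,:,::-1])
E
```

```text
trivet ((0.5444186925888062, -0.11851439625024796), (0.1808624267578125, 0.1815623939037323), 5.443118095397949)
stand ((0.46841031312942505, 0.37801337242126465), (0.10505764186382294, 0.09707725793123245), 72.9950942993164)
tray ((0.5184189677238464, -0.36643508076667786), (0.15303896367549896, 0.1835474818944931), 80.48627471923828)
rack ((0.5317477583885193, 0.12854695320129395), (0.18135114014148712, 0.1831682175397873), 7.3774495124816895)
lid z pct [-0.003  0.002  0.147  0.159  0.161  0.162]
   top centre [0.4694 0.3804 0.1596] ext [0.055 0.057 0.01 ]
  rect ((0.4695208966732025, 0.3797604441642761), (0.056022074073553085, 0.05651267617940903), 21.93413543701172)
big z pct [-0.004 -0.     0.006  0.042  0.043  0.046]
   top centre [0.6118 0.42   0.0422] ext [0.076 0.078 0.011]
  rect ((0.6110600829124451, 0.41829419136047363), (0.0766618549823761, 0.07640133798122406), 3.8143625259399414)
small z pct [-0.004 -0.001  0.001  0.021  0.023  0.026]
   top centre [0.3539 0.3666 0.0227] ext [0.04  0.041 0.009]
  rect ((0.3535298705101013, 0.36607223749160767), (0.04093809053301811, 0.
[... 2973 characters left out ...]
.01183486 1.10037488] [0. 0. 0.]
[0.50011955 0.08657119 0.08585501] [0.12787248 0.10106656 1.04032712]
[0.39767391 0.01183486 1.10037488] [0. 0. 0.]
[0.39767391 0.01183486 1.10037488] [0. 0. 0.]
[0.39767391 0.01183486 1.10037488] [0. 0. 0.]
[0.39767391 0.01183486 1.10037488] [0. 0. 0.]
[0.39767391 0.01183486 1.10037488] [0. 0. 0.]
[0.39767391 0.01183486 1.10037488] [0. 0. 0.]
[0.39767391 0.01183486 1.10037488] [0. 0. 0.]
[0.39767391 0.01183486 1.10037488] [0. 0. 0.]
[0.39767391 0.01183486 1.10037488] [0. 0. 0.]
[0.39767391 0.01183486 1.10037488] [0. 0. 0.]
[0.39767391 0.01183486 1.10037488] [0. 0. 0.]
[0.39767391 0.01183486 1.10037488] [0. 0. 0.]
[0.39767391 0.01183486 1.10037488] [0. 0. 0.]
```

View pics/c1.png

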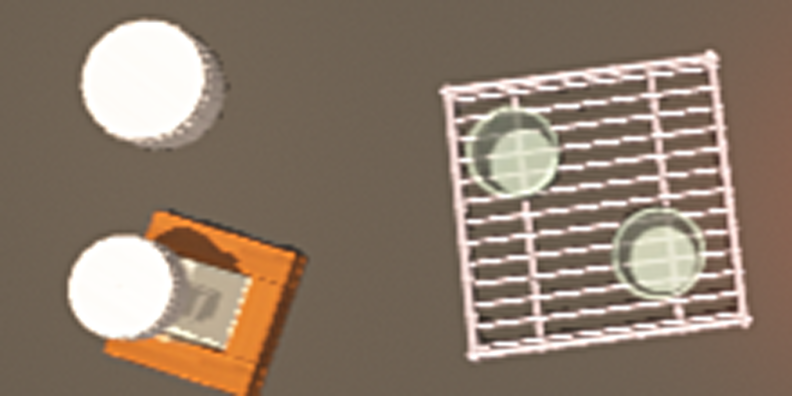

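View pics/c2.png

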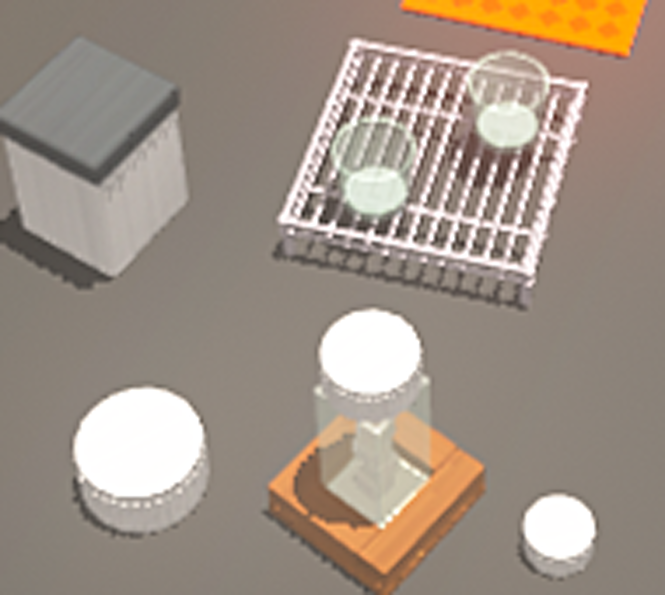

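Crops: the lid is the white disc on the jar neck, the cubes are stacked in a column inside, and the two cup rims sit at about (242,242) and (283,270) in the top view. I'll turn the wrist first to confirm the sign of q6, then travel.

Emit:
apply_moves([
  [[0,0,0],[0,0,-0.039],1],
  [[0,0,0],[0,0,-0.039],1],
  [[0,0,0],[0,0,-0.039],1],
  [[0,0,0],[0,0,-0.039],1],
  [[0.174,-0.076,0],[0,0,0],1],
  [[0.174,-0.076,0],[0,0,0],1],
  [[0.174,-0.076,0],[0,0,0],1],
  [[0.174,-0.076,0],[0,0,0],1],
])

```text
clock: 0.77
eef_pos: [0.2077, -0.331, 0.2476]
tool_rot: [0.92, 0.391, 0.0, -0.001]
ft_force: [1.0, 0.4, -0.4]
grip_width: 0.0855
grasp_force: 0.0
```

```bash
cat >> h.py <<'E'
def state():
    o=bot.get_obs(); return o,np.asarray(o['eef_pos']),R.from_quat(o['tool_rot'])
def show():
    o,p,r=state(); print('t',round(o['clock'],2),'q',o['joint_pos'].round(3),'p',p.round(4),'x',r.as_matrix()[:,0].round(3),'z',r.as_matrix()[:,2].round(3),'F',o['ft_force'].round(1),'w',round(o['grip_width'],4),'g',round(o['grasp_force'],1))
def down(yaw): return R.from_matrix(np.c_[[np.cos(yaw),np.sin(yaw),0],[np.sin(yaw),-np.cos(yaw),0],[0,0,-1]])
def move(P,Rt=None,p=None,r=None,N=None):
    "per-row shift and turn (fractions): turn first if Rt given, then shift"
    o,p0,r0=state(); p=p0 if p is None else p; r=r0 if r is None else r
    if Rt is not None:
        rv=(r.inv()*Rt).as_rotvec(); n=int(np.ceil(np.linalg.norm(rv)/.124)); print('turn',n,'rows of',(rv/np.pi/max(n,1)).round(4)); r=Rt
    s=r.inv().apply(np.asarray(P)-p); n=N or int(np.ceil(np.linalg.norm(s)/.04)); print('shift',n,'rows of',(s/.2/n).round(4),'total mm',(s*1e3).round(1))
E
python3 - <<'E'
from h import *
show(); move([.4695,.380,.235],down(.81))
E
```

```text
t 0.77 q [-1.011  0.025 -0.249  1.298  0.     1.327] p [ 0.2077 -0.331   0.2476] x [0.693 0.72  0.001] z [-0.001  0.001 -1.   ] F [ 1.   0.4 -0.4] w 0.0855 g 0.0
turn 1 rows of [-0.0004 -0.0002 -0.0017]
shift 19 rows of [ 0.183  -0.0791  0.0033] total mm [ 695.5 -300.6   12.6]
```

Emit:
apply_moves([
  [[0.174,-0.075,0],[0,0,0],1],
  [[0.174,-0.075,0],[0,0,0],1],
  [[0.174,-0.075,0],[0,0,0],1],
  [[0.174,-0.075,0],[0,0,0],1],
  [[0.174,-0.075,0],[0,0,0],1],
  [[0.174,-0.075,0],[0,0,0],1],
  [[0.174,-0.075,0],[0,0,0],1],
  [[0.174,-0.075,0],[0,0,0],1],
])

```text
clock: 1.43
eef_pos: [0.3139, -0.047, 0.2483]
tool_rot: [0.92, 0.392, 0.0, 0.0]
ft_force: [1.9, -0.5, 0.2]
grip_width: 0.0853
grasp_force: 0.0
```

Emit:
apply_moves([
  [[0.174,-0.075,0],[0,0,0],1],
  [[0.174,-0.075,0],[0,0,0],1],
  [[0.174,-0.075,0],[0,0,0],1],
  [[0.174,-0.075,0],[0,0,0],1],
  [[0.174,-0.075,0],[0,0,0],1],
  [[0.174,-0.075,0],[0,0,0],1],
  [[0.174,-0.075,0],[0,0,0],1],
  [[0.174,-0.075,0],[0,0,0],1],
])

```text
clock: 2.1
eef_pos: [0.4201, 0.2371, 0.2478]
tool_rot: [0.92, 0.392, -0.0, 0.0]
ft_force: [1.4, 0.2, -0.1]
grip_width: 0.0851
grasp_force: 0.0
```

Emit:
apply_moves([
  [[0.174,-0.075,0],[0,0,0],1],
  [[0.174,-0.075,0],[0,0,0],1],
  [[0.174,-0.075,0],[0,0,0],1],
  [[0.14,-0.065,0],[0,0,0],1],
  [[0,0,0],[0,0,0],1],
  [[0,0,0],[0,0,0],1],
  [[0,0,0],[0,0,0],1],
  [[0,0,0],[0,0,0],1],
])

```text
clock: 2.77
eef_pos: [0.4697, 0.3696, 0.2483]
tool_rot: [0.92, 0.392, -0.0, 0.0]
ft_force: [-0.9, 0.2, -0.2]
grip_width: 0.0854
grasp_force: 0.0
```

Run:
```python
from h import *
show(); move([.4695,.380,.150],down(.81),N=4)
```

```text
t 2.77 q [ 0.667  0.44   0.289  1.421 -0.     3.003] p [0.4697 0.3696 0.2483] x [ 0.693  0.721 -0.001] z [-0.001 -0.001 -1.   ] F [-0.9  0.2 -0.2] w 0.0854 g 0.0
turn 1 rows of [ 0.      0.0003 -0.0016]
shift 4 rows of [ 0.0093 -0.0091  0.1229] total mm [ 7.4 -7.3 98.3]
```

Emit:
apply_moves([
  [[0.037,-0.036,0],[0,0,0],1],
  [[0,0,0.1],[0,0,0],1],
  [[0,0,0.13],[0,0,0],1],
  [[0,0,0.13],[0,0,0],1],
  [[0,0,0.13],[0,0,0],1],
  [[0,0,0],[0,0,0],1],
  [[0,0,0],[0,0,0],0],
  [[0,0,0],[0,0,0],0],
])

```text
clock: 3.43
eef_pos: [0.4708, 0.3816, 0.1523]
tool_rot: [0.92, 0.392, 0.001, -0.0]
ft_force: [0.9, 0.6, 1.4]
grip_width: 0.064
grasp_force: 0.0
```

Emit:
apply_moves([
  [[0,0,0],[0,0,0],0],
  [[0,0,0],[0,0,0],0],
  [[0,0,0],[0,0,0],0],
  [[0,0,0],[0,0,0],0],
  [[0,0,0],[0,0,0],0],
  [[0,0,0],[0,0,0],0],
  [[0,0,0],[0,0,0],0],
  [[0,0,0],[0,0,0],0],
])

```text
clock: 4.1
eef_pos: [0.4715, 0.3823, 0.1534]
tool_rot: [0.92, 0.392, 0.003, -0.001]
ft_force: [0.6, -0.2, 6.9]
grip_width: 0.0572
grasp_force: 64.4
```

Run:
```python
from h import *
show()
p,d=shot(side); p2=shot(top)[0]
a=cv2.resize(p[310:440,230:370],None,fx=3,fy=3); b=cv2.resize(p2[220:350,70:210],None,fx=2.8,fy=2.8); h=max(a.shape[0],b.shape[0])
a=cv2.copyMakeBorder(a,0,h-a.shape[0],0,0,0);b=cv2.copyMakeBorder(b,0,h-b.shape[0],0,0,0)
cv2.imwrite('pics/g1.png',np.hstack([a,b])[:,:800,::-1])
```

```text
t 4.1 q [0.681 0.5   0.134 1.199 0.    3.017] p [0.4715 0.3823 0.1534] x [0.693 0.721 0.006] z [ 0.005  0.004 -1.   ] F [ 0.6 -0.2  6.9] w 0.0572 g 64.4
```

View pics/g1.png

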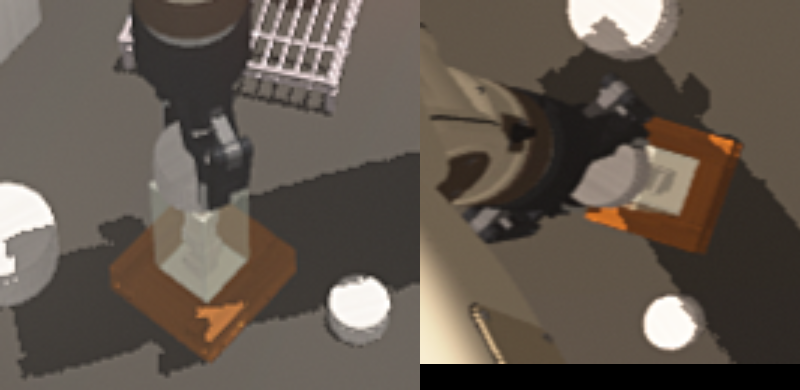

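Grip on the lid is good: width 57 mm, 64 N, a jaw on each side. Unscrewing now.

Emit:
apply_moves([
  [[0,0,-0.0007],[0,0,-0.039],0],
  [[0,0,-0.0007],[0,0,-0.039],0],
  [[0,0,-0.0007],[0,0,-0.039],0],
  [[0,0,-0.0007],[0,0,-0.039],0],
  [[0,0,-0.0007],[0,0,-0.039],0],
  [[0,0,-0.0007],[0,0,-0.039],0],
  [[0,0,-0.0007],[0,0,-0.039],0],
  [[0,0,-0.0007],[0,0,-0.039],0],
])

```text
clock: 4.87
eef_pos: [0.4708, 0.3822, 0.1535]
tool_rot: [0.625, 0.781, 0.002, 0.0]
ft_force: [-0.9, 0.9, 1.9]
grip_width: 0.0568
grasp_force: 64.0
```

Emit:
apply_moves([
  [[0,0,-0.0007],[0,0,-0.039],0],
  [[0,0,-0.0007],[0,0,-0.039],0],
  [[0,0,-0.0007],[0,0,-0.039],0],
  [[0,0,-0.0007],[0,0,-0.039],0],
  [[0,0,-0.0007],[0,0,-0.039],0],
  [[0,0,-0.0007],[0,0,-0.039],0],
  [[0,0,-0.0007],[0,0,-0.039],0],
  [[0,0,-0.0007],[0,0,-0.039],0],
])

```text
clock: 5.53
eef_pos: [0.4706, 0.3817, 0.1543]
tool_rot: [0.184, 0.983, 0.001, 0.001]
ft_force: [-0.7, -0.3, 2.8]
grip_width: 0.0569
grasp_force: 64.0
```

Run:
```python
from h import *
show(); print(bot.get_obs()['ft_torque'])
```

```text
t 5.53 q [0.681 0.499 0.136 1.205 0.    1.051] p [0.4706 0.3817 0.1543] x [-0.933  0.361 -0.001] z [ 0.002  0.002 -1.   ] F [-0.7 -0.3  2.8] w 0.0569 g 64.0
[ 0.00684026  0.10324764 -0.05836231]
```

Emit:
apply_moves([
  [[0,0,-0.0007],[0,0,-0.039],0],
  [[0,0,-0.0007],[0,0,-0.039],0],
  [[0,0,-0.0007],[0,0,-0.039],0],
  [[0,0,-0.0007],[0,0,-0.039],0],
  [[0,0,-0.0007],[0,0,-0.039],0],
  [[0,0,-0.0007],[0,0,-0.039],0],
  [[0,0,-0.0007],[0,0,-0.039],0],
  [[0,0,-0.0007],[0,0,-0.039],0],
])

```text
clock: 6.2
eef_pos: [0.4706, 0.3815, 0.1554]
tool_rot: [-0.301, 0.954, 0.0, 0.001]
ft_force: [-0.7, -0.6, 3.2]
grip_width: 0.057
grasp_force: 64.0
```

Emit:
apply_moves([
  [[0,0,-0.0007],[0,0,-0.039],0],
  [[0,0,-0.0007],[0,0,-0.039],0],
  [[0,0,-0.0007],[0,0,-0.039],0],
  [[0,0,-0.0007],[0,0,-0.039],0],
  [[0,0,-0.0007],[0,0,-0.039],0],
  [[0,0,-0.0007],[0,0,-0.039],0],
  [[0,0,-0.0007],[0,0,-0.039],0],
  [[0,0,-0.0007],[0,0,-0.039],0],
])

```text
clock: 6.87
eef_pos: [0.4707, 0.3816, 0.1565]
tool_rot: [0.714, -0.7, 0.0, -0.001]
ft_force: [-0.3, -1.2, 2.5]
grip_width: 0.0572
grasp_force: 64.0
```

Emit:
apply_moves([
  [[0,0,-0.0007],[0,0,-0.039],0],
  [[0,0,-0.0007],[0,0,-0.039],0],
  [[0,0,-0.0007],[0,0,-0.039],0],
  [[0,0,-0.0007],[0,0,-0.039],0],
  [[0,0,-0.0007],[0,0,-0.039],0],
  [[0,0,-0.0007],[0,0,-0.039],0],
  [[0,0,-0.0007],[0,0,-0.039],0],
  [[0,0,-0.0007],[0,0,-0.039],0],
])

```text
clock: 7.53
eef_pos: [0.4708, 0.3816, 0.1576]
tool_rot: [0.96, -0.281, 0.001, -0.001]
ft_force: [0.3, -0.3, 2.9]
grip_width: 0.0565
grasp_force: 64.0
```

Emit:
apply_moves([
  [[0,0,-0.0007],[0,0,-0.039],0],
  [[0,0,-0.0007],[0,0,-0.039],0],
  [[0,0,-0.0007],[0,0,-0.039],0],
  [[0,0,-0.0007],[0,0,-0.039],0],
  [[0,0,-0.0007],[0,0,-0.039],0],
  [[0,0,-0.0007],[0,0,-0.039],0],
  [[0,0,-0.0007],[0,0,-0.039],0],
  [[0,0,0],[0,0,0],0],
])

```text
clock: 8.2
eef_pos: [0.4707, 0.3818, 0.1585]
tool_rot: [0.99, 0.141, 0.001, -0.001]
ft_force: [0.4, -0.6, 2.9]
grip_width: 0.0569
grasp_force: 64.0
```

Run:
```python
from h import *
show()
```

```text
t 8.2 q [ 0.681  0.496  0.143  1.214  0.    -2.743] p [0.4707 0.3818 0.1585] x [0.96  0.279 0.003] z [ 0.002  0.002 -1.   ] F [ 0.4 -0.6  2.9] w 0.0569 g 64.0
```

Emit:
apply_moves([
  [[0,0,0],[0,0,0],0.9],
  [[0,0,0],[0,0,0],0.9],
  [[0,0,0],[0,0,0],0.9],
  [[0,0,0],[0,0,0.039],0.9],
  [[0,0,0],[0,0,0.039],0.9],
  [[0,0,0],[0,0,0.039],0.9],
  [[0,0,0],[0,0,0.039],0.9],
  [[0,0,0],[0,0,0.039],0.9],
])

```text
clock: 8.87
eef_pos: [0.4698, 0.381, 0.1566]
tool_rot: [0.986, -0.169, -0.0, 0.0]
ft_force: [-0.5, -0.0, 0.6]
grip_width: 0.0767
grasp_force: 0.0
```

Emit:
apply_moves([
  [[0,0,0],[0,0,0.039],0.9],
  [[0,0,0],[0,0,0.039],0.9],
  [[0,0,0],[0,0,0.039],0.9],
  [[0,0,0],[0,0,0.039],0.9],
  [[0,0,0],[0,0,0.039],0.9],
  [[0,0,0],[0,0,0.039],0.9],
  [[0,0,0],[0,0,0.039],0.9],
  [[0,0,0],[0,0,0.039],0.9],
])

```text
clock: 9.53
eef_pos: [0.4698, 0.381, 0.1566]
tool_rot: [0.79, -0.613, -0.0, 0.0]
ft_force: [-0.6, 0.8, 0.2]
grip_width: 0.077
grasp_force: 0.0
```

Emit:
apply_moves([
  [[0,0,0],[0,0,0.039],0.9],
  [[0,0,0],[0,0,0.039],0.9],
  [[0,0,0],[0,0,0.039],0.9],
  [[0,0,0],[0,0,0.039],0.9],
  [[0,0,0],[0,0,0.039],0.9],
  [[0,0,0],[0,0,0.039],0.9],
  [[0,0,0],[0,0,0.039],0.9],
  [[0,0,0],[0,0,0.039],0.9],
])

```text
clock: 10.2
eef_pos: [0.4698, 0.381, 0.1566]
tool_rot: [-0.409, 0.913, -0.0, -0.0]
ft_force: [-0.5, -0.1, 1.2]
grip_width: 0.0769
grasp_force: 0.0
```

Emit:
apply_moves([
  [[0,0,0],[0,0,0.039],0.9],
  [[0,0,0],[0,0,0.039],0.9],
  [[0,0,0],[0,0,0.039],0.9],
  [[0,0,0],[0,0,0.039],0.9],
  [[0,0,0],[0,0,0.039],0.9],
  [[0,0,0],[0,0,0.039],0.9],
  [[0,0,0],[0,0,0.039],0.9],
  [[0,0,0],[0,0,0.039],0.9],
])

```text
clock: 10.87
eef_pos: [0.4698, 0.381, 0.1566]
tool_rot: [0.069, 0.998, -0.0, -0.0]
ft_force: [0.5, -0.8, -0.4]
grip_width: 0.0772
grasp_force: 0.0
```

Emit:
apply_moves([
  [[0,0,0],[0,0,0.039],0.9],
  [[0,0,0],[0,0,0.039],0.9],
  [[0,0,0],[0,0,0],0],
  [[0,0,0],[0,0,0],0],
  [[0,0,0],[0,0,0],0],
  [[0,0,0],[0,0,0],0],
  [[0,0,0],[0,0,0],0],
  [[0,0,0],[0,0,0],0],
])

```text
clock: 11.53
eef_pos: [0.4702, 0.3813, 0.1571]
tool_rot: [0.186, 0.982, 0.0, 0.0]
ft_force: [-0.3, -0.6, 2.2]
grip_width: 0.0565
grasp_force: 63.3
```

Run:
```python
from h import *
show()
```

```text
t 11.53 q [0.681 0.498 0.141 1.214 0.    1.056] p [0.4702 0.3813 0.1571] x [-0.931  0.366 -0.   ] z [ 0.  0. -1.] F [-0.3 -0.6  2.2] w 0.0565 g 63.3
```

Emit:
apply_moves([
  [[0,0,-0.0007],[0,0,-0.039],0],
  [[0,0,-0.0007],[0,0,-0.039],0],
  [[0,0,-0.0007],[0,0,-0.039],0],
  [[0,0,-0.0007],[0,0,-0.039],0],
  [[0,0,-0.0007],[0,0,-0.039],0],
  [[0,0,-0.0007],[0,0,-0.039],0],
  [[0,0,-0.0007],[0,0,-0.039],0],
  [[0,0,-0.0007],[0,0,-0.039],0],
])

```text
clock: 12.2
eef_pos: [0.4703, 0.3809, 0.1582]
tool_rot: [-0.301, 0.954, -0.0, 0.0]
ft_force: [1.0, -0.3, 2.7]
grip_width: 0.0569
grasp_force: 63.4
```

Emit:
apply_moves([
  [[0,0,-0.0007],[0,0,-0.039],0],
  [[0,0,-0.0007],[0,0,-0.039],0],
  [[0,0,-0.0007],[0,0,-0.039],0],
  [[0,0,-0.0007],[0,0,-0.039],0],
  [[0,0,-0.0007],[0,0,-0.039],0],
  [[0,0,-0.0007],[0,0,-0.039],0],
  [[0,0,-0.0007],[0,0,-0.039],0],
  [[0,0,-0.0007],[0,0,-0.039],0],
])

```text
clock: 12.87
eef_pos: [0.4707, 0.3809, 0.1595]
tool_rot: [0.714, -0.7, 0.001, -0.0]
ft_force: [1.0, -1.2, 3.2]
grip_width: 0.0568
grasp_force: 63.4
```

Emit:
apply_moves([
  [[0,0,-0.0007],[0,0,-0.039],0],
  [[0,0,-0.0007],[0,0,-0.039],0],
  [[0,0,-0.0007],[0,0,-0.039],0],
  [[0,0,-0.0007],[0,0,-0.039],0],
  [[0,0,-0.0007],[0,0,-0.039],0],
  [[0,0,-0.0007],[0,0,-0.039],0],
  [[0,0,-0.0007],[0,0,-0.039],0],
  [[0,0,-0.0007],[0,0,-0.039],0],
])

```text
clock: 13.53
eef_pos: [0.4707, 0.3814, 0.1606]
tool_rot: [0.96, -0.281, 0.001, -0.001]
ft_force: [0.8, 0.2, 2.5]
grip_width: 0.057
grasp_force: 63.3
```

Emit:
apply_moves([
  [[0,0,-0.0007],[0,0,-0.039],0],
  [[0,0,-0.0007],[0,0,-0.039],0],
  [[0,0,-0.0007],[0,0,-0.039],0],
  [[0,0,-0.0007],[0,0,-0.039],0],
  [[0,0,-0.0007],[0,0,-0.039],0],
  [[0,0,-0.0007],[0,0,-0.039],0],
  [[0,0,-0.0007],[0,0,-0.039],0],
  [[0,0,0],[0,0,0],0],
])

```text
clock: 14.2
eef_pos: [0.4702, 0.3814, 0.1615]
tool_rot: [0.99, 0.141, 0.0, -0.0]
ft_force: [0.3, 1.3, 1.9]
grip_width: 0.0569
grasp_force: 63.4
```

Emit:
apply_moves([
  [[0,0,0],[0,0,0],0.9],
  [[0,0,0],[0,0,0],0.9],
  [[0,0,0],[0,0,0],0.9],
  [[0,0,0],[0,0,0.039],0.9],
  [[0,0,0],[0,0,0.039],0.9],
  [[0,0,0],[0,0,0.039],0.9],
  [[0,0,0],[0,0,0.039],0.9],
  [[0,0,0],[0,0,0.039],0.9],
])

```text
clock: 14.87
eef_pos: [0.4698, 0.3809, 0.1608]
tool_rot: [0.986, -0.169, -0.0, 0.0]
ft_force: [-0.3, 0.5, 0.4]
grip_width: 0.0766
grasp_force: 0.0
```

Emit:
apply_moves([
  [[0,0,0],[0,0,0.039],0.9],
  [[0,0,0],[0,0,0.039],0.9],
  [[0,0,0],[0,0,0.039],0.9],
  [[0,0,0],[0,0,0.039],0.9],
  [[0,0,0],[0,0,0.039],0.9],
  [[0,0,0],[0,0,0.039],0.9],
  [[0,0,0],[0,0,0.039],0.9],
  [[0,0,0],[0,0,0.039],0.9],
])

```text
clock: 15.53
eef_pos: [0.4698, 0.3809, 0.1608]
tool_rot: [0.79, -0.613, -0.0, 0.0]
ft_force: [0.1, 0.5, 0.4]
grip_width: 0.0768
grasp_force: 0.0
```

Emit:
apply_moves([
  [[0,0,0],[0,0,0.039],0.9],
  [[0,0,0],[0,0,0.039],0.9],
  [[0,0,0],[0,0,0.039],0.9],
  [[0,0,0],[0,0,0.039],0.9],
  [[0,0,0],[0,0,0.039],0.9],
  [[0,0,0],[0,0,0.039],0.9],
  [[0,0,0],[0,0,0.039],0.9],
  [[0,0,0],[0,0,0.039],0.9],
])

```text
clock: 16.2
eef_pos: [0.4698, 0.3809, 0.1608]
tool_rot: [-0.409, 0.913, -0.0, -0.0]
ft_force: [0.2, 0.2, 0.3]
grip_width: 0.0772
grasp_force: 0.0
```

Emit:
apply_moves([
  [[0,0,0],[0,0,0.039],0.9],
  [[0,0,0],[0,0,0.039],0.9],
  [[0,0,0],[0,0,0.039],0.9],
  [[0,0,0],[0,0,0.039],0.9],
  [[0,0,0],[0,0,0.039],0.9],
  [[0,0,0],[0,0,0.039],0.9],
  [[0,0,0],[0,0,0.039],0.9],
  [[0,0,0],[0,0,0.039],0.9],
])

```text
clock: 16.87
eef_pos: [0.4698, 0.3809, 0.1608]
tool_rot: [0.069, 0.998, -0.0, -0.0]
ft_force: [-0.3, 0.1, -0.3]
grip_width: 0.0769
grasp_force: 0.0
```

Emit:
apply_moves([
  [[0,0,0],[0,0,0],0],
  [[0,0,0],[0,0,0],0],
  [[0,0,0],[0,0,0],0],
  [[0,0,0],[0,0,0],0],
  [[0,0,0],[0,0,0],0],
  [[0,0,0],[0,0,0],0],
  [[0,0,0],[0,0,0],0],
  [[0,0,0],[0,0,0],0],
])

```text
clock: 17.53
eef_pos: [0.4702, 0.3812, 0.1615]
tool_rot: [0.065, 0.998, 0.0, 0.0]
ft_force: [-0.7, 0.4, 2.8]
grip_width: 0.0575
grasp_force: 63.4
```

Run:
```python
from h import *
show()
```

```text
t 17.53 q [ 0.681  0.495  0.148  1.224 -0.     0.811] p [0.4702 0.3812 0.1615] x [-0.992  0.13  -0.   ] z [ 0.001  0.    -1.   ] F [-0.7  0.4  2.8] w 0.0575 g 63.4
```

Emit:
apply_moves([
  [[0,0,-0.0007],[0,0,-0.039],0],
  [[0,0,-0.0007],[0,0,-0.039],0],
  [[0,0,-0.0007],[0,0,-0.039],0],
  [[0,0,-0.0007],[0,0,-0.039],0],
  [[0,0,-0.0007],[0,0,-0.039],0],
  [[0,0,-0.0007],[0,0,-0.039],0],
  [[0,0,-0.0007],[0,0,-0.039],0],
  [[0,0,-0.0007],[0,0,-0.039],0],
])

```text
clock: 18.2
eef_pos: [0.4702, 0.3809, 0.1625]
tool_rot: [-0.415, 0.91, -0.0, 0.0]
ft_force: [-0.6, -1.5, 4.0]
grip_width: 0.0567
grasp_force: 63.4
```

Emit:
apply_moves([
  [[0,0,-0.0007],[0,0,-0.039],0],
  [[0,0,-0.0007],[0,0,-0.039],0],
  [[0,0,-0.0007],[0,0,-0.039],0],
  [[0,0,-0.0007],[0,0,-0.039],0],
  [[0,0,-0.0007],[0,0,-0.039],0],
  [[0,0,-0.0007],[0,0,-0.039],0],
  [[0,0,-0.0007],[0,0,-0.039],0],
  [[0,0,-0.0007],[0,0,-0.039],0],
])

```text
clock: 18.87
eef_pos: [0.4706, 0.381, 0.1637]
tool_rot: [0.794, -0.608, 0.001, -0.0]
ft_force: [1.7, -1.0, 2.0]
grip_width: 0.0567
grasp_force: 63.4
```

Emit:
apply_moves([
  [[0,0,-0.0007],[0,0,-0.039],0],
  [[0,0,-0.0007],[0,0,-0.039],0],
  [[0,0,-0.0007],[0,0,-0.039],0],
  [[0,0,-0.0007],[0,0,-0.039],0],
  [[0,0,-0.0007],[0,0,-0.039],0],
  [[0,0,-0.0007],[0,0,-0.039],0],
  [[0,0,-0.0007],[0,0,-0.039],0],
  [[0,0,-0.0007],[0,0,-0.039],0],
])

```text
clock: 19.53
eef_pos: [0.4707, 0.3815, 0.165]
tool_rot: [0.987, -0.162, 0.001, -0.001]
ft_force: [0.7, 0.6, 2.7]
grip_width: 0.0572
grasp_force: 63.4
```

Emit:
apply_moves([
  [[0,0,-0.0007],[0,0,-0.039],0],
  [[0,0,-0.0007],[0,0,-0.039],0],
  [[0,0,-0.0007],[0,0,-0.039],0],
  [[0,0,-0.0007],[0,0,-0.039],0],
  [[0,0,-0.0007],[0,0,-0.039],0],
  [[0,0,-0.0007],[0,0,-0.039],0],
  [[0,0,0],[0,0,0],0],
  [[0,0,0],[0,0,0],0],
])

```text
clock: 20.2
eef_pos: [0.4701, 0.3817, 0.1657]
tool_rot: [0.98, 0.199, 0.0, -0.001]
ft_force: [0.1, 1.8, 2.6]
grip_width: 0.0573
grasp_force: 63.5
```

Run:
```python
from h import *
show()
```

```text
t 20.2 q [ 6.820e-01  4.920e-01  1.550e-01  1.233e+00  1.000e-03 -2.861e+00] p [0.4701 0.3817 0.1657] x [0.921 0.39  0.001] z [ 0.     0.001 -1.   ] F [0.1 1.8 2.6] w 0.0573 g 63.5
```

Emit:
apply_moves([
  [[0,0,-0.0007],[0,0,-0.039],0],
  [[0,0,-0.005],[0,0,0],0],
  [[0,0,-0.005],[0,0,0],0],
  [[0,0,0],[0,0,0],0],
  [[0,0,0],[0,0,0],0],
  [[0,0,0],[0,0,0],0],
  [[0,0,0],[0,0,0],0],
  [[0,0,0],[0,0,0],0],
])

```text
clock: 20.87
eef_pos: [0.4699, 0.381, 0.1673]
tool_rot: [0.966, 0.26, -0.0, 0.0]
ft_force: [0.4, 0.2, -0.5]
grip_width: 0.057
grasp_force: 63.8
```

Emit:
apply_moves([
  [[0,0,-0.06],[0,0,0],0],
  [[0,0,-0.1],[0,0,0],0],
  [[0,0,-0.1],[0,0,0],0],
  [[0,0,-0.1],[0,0,0],0],
  [[0,0,-0.1],[0,0,0.039],0],
  [[0,0,0],[0,0,0.039],0],
  [[0,0,0],[0,0,0.039],0],
  [[0,0,0],[0,0,0.039],0],
])

```text
clock: 21.53
eef_pos: [0.47, 0.3811, 0.26]
tool_rot: [1.0, 0.015, 0.0, -0.0]
ft_force: [0.8, 0.5, -0.2]
grip_width: 0.0571
grasp_force: 64.2
```

Emit:
apply_moves([
  [[0,0,0],[0,0,0.039],0],
  [[0,0,0],[0,0,0.039],0],
  [[0,0,0],[0,0,0.039],0],
  [[0,0,0],[0,0,0.039],0],
  [[0,0,0],[0,0,0.039],0],
  [[0,0,0],[0,0,0.039],0],
  [[0,0,0],[0,0,0.039],0],
  [[0,0,0],[0,0,0.039],0],
])

```text
clock: 22.2
eef_pos: [0.4697, 0.3809, 0.2593]
tool_rot: [0.889, -0.458, -0.0, 0.0]
ft_force: [-0.5, 0.4, -1.8]
grip_width: 0.0571
grasp_force: 64.2
```

Run:
```python
from h import *
show(); move([.595,-.070,.2])
p,d=shot(side,'s2'); q,_=shot(top,'t2')
```

```text
t 22.2 q [ 0.681  0.452  0.336  1.456 -0.    -1.51 ] p [0.4697 0.3809 0.2593] x [ 0.581 -0.814  0.   ] z [-0.001 -0.001 -1.   ] F [-0.5  0.4 -1.8] w 0.0571 g 64.2
shift 12 rows of [0.1832 0.0667 0.0248] total mm [439.7 160.1  59.5]
```

View pics/s2.png

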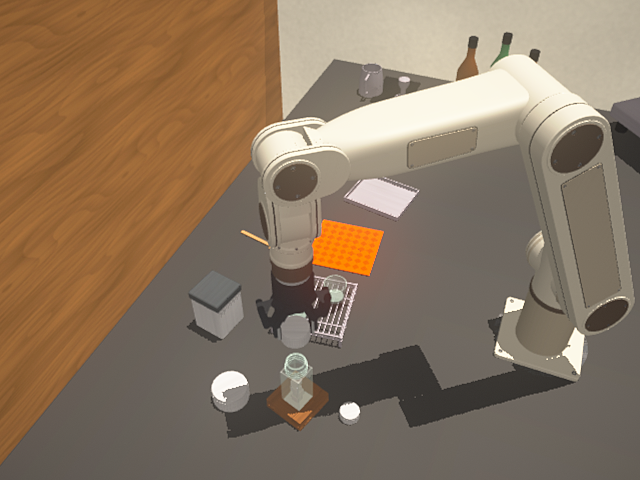

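Lid is free in the jaws at (295,330) and the open jar still stands at (297,380). Carrying the lid to the trivet.

Emit:
apply_moves([
  [[0.18,0.066,0],[0,0,0],0],
  [[0.18,0.066,0],[0,0,0],0],
  [[0.18,0.066,0],[0,0,0],0],
  [[0.18,0.066,0],[0,0,0],0],
  [[0.18,0.066,0],[0,0,0],0],
  [[0.18,0.066,0],[0,0,0],0],
  [[0.18,0.066,0],[0,0,0],0],
  [[0.18,0.066,0],[0,0,0],0],
])

```text
clock: 22.97
eef_pos: [0.5534, 0.0841, 0.2597]
tool_rot: [0.891, -0.453, -0.0, 0.0]
ft_force: [-0.7, 0.6, -0.7]
grip_width: 0.0572
grasp_force: 64.2
```

Emit:
apply_moves([
  [[0.18,0.066,0],[0,0,0],0],
  [[0.18,0.066,0],[0,0,0],0],
  [[0.18,0.066,0],[0,0,0],0],
  [[0.18,0.066,0],[0,0,0],0],
  [[0.03,0.01,0],[0,0,0],0],
  [[0,0,0],[0,0,0],0],
  [[0,0,0],[0,0,0],0],
  [[0,0,0],[0,0,0],0],
])

```text
clock: 23.63
eef_pos: [0.5966, -0.0664, 0.2595]
tool_rot: [0.891, -0.454, -0.0, -0.0]
ft_force: [-0.0, 1.2, -0.8]
grip_width: 0.0573
grasp_force: 64.2
```

Run:
```python
from h import *
show(); move([.595,-.070,.033])
```

```text
t 23.63 q [-1.110e-01  4.420e-01  3.210e-01  1.451e+00  1.000e-03 -2.311e+00] p [ 0.5966 -0.0664  0.2595] x [ 0.588 -0.809 -0.001] z [-0.001  0.001 -1.   ] F [-0.   1.2 -0.8] w 0.0573 g 64.2
shift 6 rows of [0.0018 0.0028 0.1887] total mm [  2.1   3.4 226.5]
```

Emit:
apply_moves([
  [[0.01,0.016,0.16],[0,0,0],0],
  [[0,0,0.18],[0,0,0],0],
  [[0,0,0.18],[0,0,0],0],
  [[0,0,0.18],[0,0,0],0],
  [[0,0,0.18],[0,0,0],0],
  [[0,0,0.15],[0,0,0],0],
  [[0,0,0.1],[0,0,0],0],
  [[0,0,0],[0,0,0],0],
])

```text
clock: 24.3
eef_pos: [0.5926, -0.0686, 0.0296]
tool_rot: [0.892, -0.453, -0.003, 0.001]
ft_force: [-0.2, -0.7, -1.3]
grip_width: 0.0575
grasp_force: 69.5
```

Emit:
apply_moves([
  [[0,0,0.006],[0,0,0],0],
  [[0,0,0.006],[0,0,0],0],
  [[0,0,0.004],[0,0,0],0],
  [[0,0,0.004],[0,0,0],0],
  [[0,0,0.003],[0,0,0],0],
  [[0,0,0],[0,0,0],0],
  [[0,0,0],[0,0,0],0],
  [[0,0,0],[0,0,0],0],
])

```text
clock: 24.97
eef_pos: [0.5957, -0.0713, 0.0292]
tool_rot: [0.891, -0.455, 0.0, -0.0]
ft_force: [-0.6, 0.0, -0.5]
grip_width: 0.0574
grasp_force: 69.5
```

Emit:
apply_moves([
  [[0,0,0.004],[0,0,0],0],
  [[0,0,0.004],[0,0,0],0],
  [[0,0,0.003],[0,0,0],0],
  [[0,0,0],[0,0,0],0],
  [[0,0,0],[0,0,0],0],
  [[0,0,0],[0,0,0],0],
  [[0,0,0],[0,0,0],0],
  [[0,0,0],[0,0,0],0],
])

```text
clock: 25.63
eef_pos: [0.5958, -0.0714, 0.0276]
tool_rot: [0.891, -0.455, 0.0, 0.0]
ft_force: [-1.0, 0.0, 4.7]
grip_width: 0.0573
grasp_force: 70.0
```

Emit:
apply_moves([
  [[0,0,0],[0,0,0],1],
  [[0,0,0],[0,0,0],1],
  [[0,0,0],[0,0,0],1],
  [[0,0,-0.05],[0,0,0],1],
  [[0,0,-0.15],[0,0,0],1],
  [[0,0,-0.18],[0,0,0],1],
  [[0,0,-0.18],[0,0,0],1],
  [[0,0,-0.18],[0,0,0],1],
])

```text
clock: 26.3
eef_pos: [0.5952, -0.0711, 0.1767]
tool_rot: [0.891, -0.455, -0.0, 0.0]
ft_force: [1.5, 0.3, -0.2]
grip_width: 0.0853
grasp_force: 0.0
```

Run:
```python
from h import *
show(); shot(side,'s3'); q,_=shot(top,'t3')
D=np.array([[.2413,.0039,.4997,.2475],[.025,-.249,.3908,.2476],[.44,.289,.5977,.2483],[.5,.134,.6070,.1534],[.452,.336,.6047,.2593],[.492,.155,.6056,.1657],[.442,.321,.6003,.2595]])
a,b,r,z=D.T
A=[];y=[]
for i in range(len(D)):
    f=a[i]-b[i]
    # unknowns: r0,c0, L1c,L1s, L2c,L2s ; L1 vector angle offset, L2 offset
    A.append([1,0,np.sin(a[i]),np.cos(a[i]),np.cos(f),np.sin(f)]);y.append(r[i])
    A.append([0,1,np.cos(a[i]),-np.sin(a[i]),-np.sin(f),np.cos(f)]);y.append(z[i])
x,res,rk,sv=np.linalg.lstsq(np.array(A),y,rcond=1e-4); print(x.round(4),rk,sv.round(4),np.abs(np.array(A)@x-y).max())
```

```text
t 26.3 q [-0.119  0.474  0.156  1.253  0.    -2.317] p [ 0.5952 -0.0711  0.1767] x [ 0.587 -0.81  -0.   ] z [-0.  0. -1.] F [ 1.5  0.3 -0.2] w 0.0853 g 0.0
[ 0.0008 -0.1575  0.496  -0.0015  0.3894  0.0152] 6 [4.5641 4.5641 0.377  0.377  0.1638 0.1638] 0.0006966065638677188
```

View pics/s3.png

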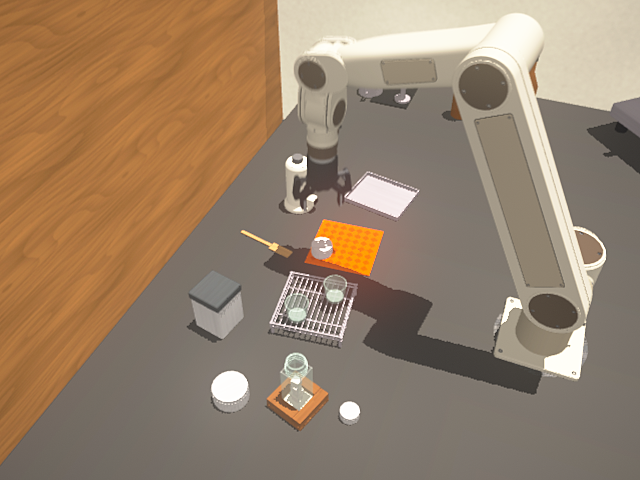

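Lid rests on the trivet at (322,247), the jar stands open at (297,370), and the cups are at (297,308) and (335,290), unmoved. Next is a near-horizontal side grasp of the jar.

```bash
cat >> h.py <<'E'
def horiz(head,al,roll=0):
    "tool heading (deg), tilt down al (deg), x down; roll about tool z (deg)"
    h,a=np.radians(head),np.radians(al); z=np.array([np.cos(h)*np.cos(a),np.sin(h)*np.cos(a),-np.sin(a)]); y=np.array([-np.sin(h),np.cos(h),0]); x=np.cross(y,z)
    return R.from_matrix(np.c_[x,y,z])*R.from_euler('z',roll,degrees=True)
E
python3 - <<'E'
from h import *
p,d=shot(side); C=side.cloud(d)
for u,v in((550,312),(487,83),(313,72)): print(C[v-4:v+5,u-4:u+5].reshape(-1,3).mean(0).round(3))
# stand yaw: orange top edges
q,dt=shot(top); Ct=top.cloud(dt); 
hsv=cv2.cvtColor(q,cv2.COLOR_RGB2HSV); m=(hsv[...,1]>120)&(Ct[...,2]>.024)&(Ct[...,2]<.037); m[:,:110]=0;m[:,200:]=0;m[:240]=0;m[320:]=0
print('stand top',rect(top,m,.03))
Rt=horiz(73,15); zd=Rt.as_matrix()[:,2]; P=np.array([.4697,.381,.093])-.14*zd; print('P',P)
print('A'); move([P[0],P[1],.26],down(np.radians(-107)))
print('B'); move(P,Rt,p=np.array([P[0],P[1],.26]),r=down(np.radians(-107)))
E
```

```text
[0.018 0.135 0.238]
[0.233 0.109 0.689]
[ 0.595 -0.024  0.57 ]
stand top ((0.46895334124565125, 0.379450261592865), (0.09770220518112183, 0.09575074911117554), 72.86932373046875)
P [0.43016269 0.25167928 0.12923467]
A
turn 8 rows of [-0.0002 -0.      0.0367]
shift 10 rows of [-0.1301  0.1268 -0.0415] total mm [-260.2  253.6  -82.9]
B
turn 11 rows of [ 0.     -0.0379  0.    ]
shift 4 rows of [0.1579 0.     0.0423] total mm [126.3   0.   33.8]
```

Run:
```python
from h import *
print('A'); move([.4697,.381,.27],down(np.radians(-107)))
```

```text
A
turn 8 rows of [-0.0002 -0.      0.0367]
shift 12 rows of [-0.1647  0.1057 -0.0387] total mm [-395.4  253.6  -92.9]
```

Emit:
apply_moves([
  [[0,0,-0.12],[0,0,0],1],
  [[0,0,-0.12],[0,0,0],1],
  [[0,0,-0.12],[0,0,0],1],
  [[0,0,-0.11],[0,0,0.037],1],
  [[0,0,0],[0,0,0.037],1],
  [[0,0,0],[0,0,0.037],1],
  [[0,0,0],[0,0,0.037],1],
  [[0,0,0],[0,0,0.037],1],
])

```text
clock: 27.17
eef_pos: [0.5947, -0.071, 0.2669]
tool_rot: [0.721, -0.693, -0.001, 0.001]
ft_force: [0.0, -0.3, -0.5]
grip_width: 0.0852
grasp_force: 0.0
```

Emit:
apply_moves([
  [[0,0,0],[0,0,0.037],1],
  [[0,0,0],[0,0,0.037],1],
  [[0,0,0],[0,0,0.036],1],
  [[-0.165,0.106,0],[0,0,0],1],
  [[-0.165,0.106,0],[0,0,0],1],
  [[-0.165,0.106,0],[0,0,0],1],
  [[-0.165,0.106,0],[0,0,0],1],
  [[-0.165,0.106,0],[0,0,0],1],
])

```text
clock: 27.83
eef_pos: [0.5414, 0.119, 0.2668]
tool_rot: [-0.593, 0.805, 0.001, -0.002]
ft_force: [1.6, 1.1, 0.5]
grip_width: 0.0853
grasp_force: 0.0
```

Emit:
apply_moves([
  [[-0.165,0.106,0],[0,0,0],1],
  [[-0.165,0.106,0],[0,0,0],1],
  [[-0.165,0.106,0],[0,0,0],1],
  [[-0.165,0.106,0],[0,0,0],1],
  [[-0.165,0.106,0],[0,0,0],1],
  [[-0.165,0.106,0],[0,0,0],1],
  [[-0.165,0.106,0],[0,0,0],1],
  [[0,0,0],[0,0,0],1],
])

```text
clock: 28.5
eef_pos: [0.4661, 0.3883, 0.266]
tool_rot: [-0.597, 0.802, 0.001, -0.002]
ft_force: [-0.9, -1.0, 0.5]
grip_width: 0.0856
grasp_force: 0.0
```

Run:
```python
from h import *
show(); move([.4697,.381,.27],horiz(73,15))
```

```text
t 28.5 q [ 0.693  0.457  0.36   1.478  0.003 -0.586] p [0.4661 0.3883 0.266 ] x [-0.288 -0.958  0.001] z [-0.004  0.    -1.   ] F [-0.9 -1.   0.5] w 0.0856 g 0.0
turn 11 rows of [ 0.0002 -0.0379  0.    ]
shift 1 rows of [-0.0118 -0.0279 -0.0338] total mm [-2.4 -5.6 -6.8]
```

Emit:
apply_moves([
  [[0,0,0],[0,-0.038,0],1],
  [[0,0,0],[0,-0.038,0],1],
  [[0,0,0],[0,-0.038,0],1],
  [[0,0,0],[0,-0.038,0],1],
  [[0,0,0],[0,-0.038,0],1],
  [[0,0,0],[0,-0.038,0],1],
  [[0,0,0],[0,-0.038,0],1],
  [[0,0,0],[0,-0.038,0],1],
])

```text
clock: 29.17
eef_pos: [0.4684, 0.3812, 0.2679]
tool_rot: [-0.527, 0.716, 0.272, 0.368]
ft_force: [1.6, 1.2, -0.6]
grip_width: 0.0859
grasp_force: 0.0
```

Emit:
apply_moves([
  [[0,0,0],[0,-0.038,0],1],
  [[0,0,0],[0,-0.038,0],1],
  [[0,0,0],[0,-0.037,0],1],
  [[0,0,0],[0,0,0],1],
  [[0,0,0],[0,0,0],1],
  [[0,0,0],[0,0,0],1],
  [[0,0,0],[0,0,0],1],
  [[0,0,0],[0,0,0],1],
])

```text
clock: 29.83
eef_pos: [0.4737, 0.3846, 0.2686]
tool_rot: [-0.488, 0.664, 0.335, 0.456]
ft_force: [0.1, 0.2, -0.4]
grip_width: 0.0857
grasp_force: 0.0
```

Run:
```python
from h import *
show(); g=np.array([.4697,.381,.26]);move(g,horiz(73,15)); Rt=horiz(73,15); move(np.array([.4697,.381,.093]),p=g,r=Rt)
shot(side,'s4')
```

```text
t 29.83 q [ 0.318  0.16  -0.735 -0.311  0.861 -0.465] p [0.4737 0.3846 0.2686] x [-0.107 -0.343 -0.933] z [ 0.279  0.891 -0.359] F [ 0.1  0.2 -0.4] w 0.0857 g 0.0
turn 1 rows of [-0.0022 -0.0335 -0.0007]
shift 1 rows of [ 0.0477  0.0141 -0.0111] total mm [ 9.5  2.8 -2.2]
shift 5 rows of [0.1613 0.     0.0432] total mm [161.3   0.   43.2]
```

View pics/s4.png

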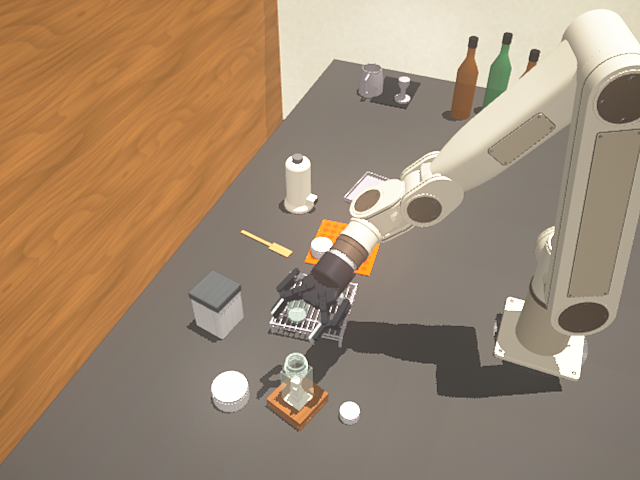

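The gripper is above the jar at about (310,290), tilted toward it, and the jar at (297,370) is clear below. Finishing the tilt and descending in stages.

Emit:
apply_moves([
  [[0,0,0],[-0.002,-0.034,0],1],
  [[0.048,0.014,-0.011],[0,0,0],1],
  [[0.08,0,0.021],[0,0,0],1],
  [[0.08,0,0.021],[0,0,0],1],
  [[0,0,0],[0,0,0],1],
  [[0,0,0],[0,0,0],1],
  [[0,0,0],[0,0,0],1],
  [[0,0,0],[0,0,0],1],
])

```text
clock: 30.55
eef_pos: [0.4705, 0.3798, 0.2269]
tool_rot: [-0.476, 0.648, 0.353, 0.479]
ft_force: [-0.1, -0.1, 0.6]
grip_width: 0.0853
grasp_force: 0.0
```

Run:
```python
from h import *
show(); move(np.array([.4697,.381,.093])+.002*horiz(73,15).as_matrix()[:,2],horiz(73,15),N=6)
```

```text
t 30.55 q [ 0.295  0.302 -0.838 -0.641  0.912 -0.406] p [0.4705 0.3798 0.2269] x [-0.088 -0.279 -0.956] z [ 0.284  0.913 -0.293] F [-0.1 -0.1  0.6] w 0.0853 g 0.0
turn 1 rows of [-0.0016 -0.0113 -0.0008]
shift 6 rows of [0.1076 0.0009 0.0313] total mm [129.1   1.1  37.6]
```

Emit:
apply_moves([
  [[0,0,0],[-0.0016,-0.0113,-0.0008],1],
  [[0.108,0.001,0.03],[0,0,0],1],
  [[0.108,0.001,0.03],[0,0,0],1],
  [[0.108,0.001,0.03],[0,0,0],1],
  [[0.108,0.001,0.03],[0,0,0],1],
  [[0,0,0],[0,0,0],1],
  [[0,0,0],[0,0,0],1],
  [[0,0,0],[0,0,0],1],
])

```text
clock: 31.22
eef_pos: [0.4698, 0.3806, 0.1372]
tool_rot: [-0.472, 0.638, 0.362, 0.489]
ft_force: [-0.3, -0.5, -0.7]
grip_width: 0.0852
grasp_force: 0.0
```

Run:
```python
from h import *
show(); move(np.array([.4697,.381,.093])+.002*horiz(73,15).as_matrix()[:,2],horiz(73,15),N=3)
```

```text
t 31.22 q [ 0.29   0.608 -0.9   -1.057  0.935 -0.371] p [0.4698 0.3806 0.1372] x [-0.076 -0.248 -0.966] z [ 0.283  0.924 -0.259] F [-0.3 -0.5 -0.7] w 0.0852 g 0.0
turn 1 rows of [-0.0001 -0.     -0.    ]
shift 3 rows of [0.0709 0.0004 0.023 ] total mm [42.5  0.2 13.8]
```

Emit:
apply_moves([
  [[0.07,0,0.022],[0,0,0],1],
  [[0.07,0,0.022],[0,0,0],1],
  [[0.07,0,0.022],[0,0,0],1],
  [[0,0,0],[0,0,0],1],
  [[0,0,0],[0,0,0],1],
  [[0,0,0],[0,0,0],1],
  [[0,0,0],[0,0,0],0],
  [[0,0,0],[0,0,0],0],
])

```text
clock: 31.88
eef_pos: [0.47, 0.3822, 0.0933]
tool_rot: [-0.472, 0.638, 0.362, 0.489]
ft_force: [0.2, -0.3, 0.5]
grip_width: 0.0637
grasp_force: 0.0
```

Emit:
apply_moves([
  [[0,0,0],[0,0,0],0],
  [[0,0,0],[0,0,0],0],
  [[0,0,0],[0,0,0],0],
  [[0,0,0],[0,0,0],0],
  [[0,0,0],[0,0,0],0],
  [[0,0,0],[0,0,0],0],
  [[0,0,0],[0,0,0],0],
  [[0,0,0],[0,0,0],0],
])

```text
clock: 32.55
eef_pos: [0.4699, 0.3821, 0.0926]
tool_rot: [-0.472, 0.638, 0.362, 0.489]
ft_force: [-0.7, -3.1, 6.7]
grip_width: 0.0475
grasp_force: 62.7
```

Run:
```python
from h import *
show(); p,_=shot(side); q,_=shot(top)
a=cv2.resize(p[270:450,210:400],None,fx=2.1,fy=2.1);b=cv2.resize(q[200:380,70:260],None,fx=2.1,fy=2.1);cv2.imwrite('pics/g4.png',np.hstack([a,b])[...,::-1])
```

```text
t 32.55 q [ 0.293  0.75  -0.896 -1.198  0.932 -0.368] p [0.4699 0.3821 0.0926] x [-0.076 -0.247 -0.966] z [ 0.282  0.924 -0.259] F [-0.7 -3.1  6.7] w 0.0475 g 62.7
```

View pics/g4.png

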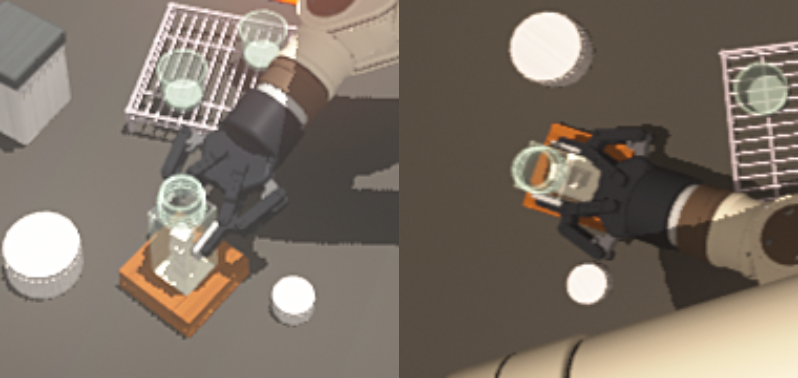

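Jar is gripped at the body (47.5 mm, 63 N), with the mouth clear of the palm. Lifting and swinging round the base axis to the tray.

Emit:
apply_moves([
  [[-0.05,0,-0.013],[0,0,0],0],
  [[-0.12,0,-0.032],[0,0,0],0],
  [[-0.145,0,-0.039],[0,0,0],0],
  [[-0.145,0,-0.039],[0,0,0],0],
  [[-0.145,0,-0.039],[0,0,0],0],
  [[-0.12,0,-0.032],[0,0,0],0],
  [[0,0,0],[0,0,0],0],
  [[0,0,0],[0,0,0],0],
])

```text
clock: 33.32
eef_pos: [0.4698, 0.3821, 0.2422]
tool_rot: [-0.471, 0.639, 0.362, 0.489]
ft_force: [0.1, -0.5, -4.2]
grip_width: 0.0474
grasp_force: 63.0
```

```bash
cat >> h.py <<'E'
def swing(deg,n):
    "rows that turn the whole pose about the base z axis"
    o,p,r=state(); dR=R.from_euler('z',deg/n,degrees=True)
    s=r.inv().apply(dR.apply(p)-p); t=(r.inv()*dR*r).as_rotvec(); print('swing',n,'rows of',(s/.2).round(4),(t/np.pi).round(4))
E
python3 - <<'E'
from h import *
show(); swing(-65.4,18)
E
```

```text
t 33.32 q [ 0.294  0.294 -0.843 -0.687  0.93  -0.368] p [0.4698 0.3821 0.2422] x [-0.078 -0.249 -0.965] z [ 0.283  0.923 -0.26 ] F [ 0.1 -0.5 -4.2] w 0.0474 g 63.0
swing 18 rows of [ 0.0289 -0.1561 -0.108 ] [ 0.0195 -0.      0.0053]
```

Emit:
apply_moves([
  [[0.029,-0.156,-0.108],[0.0195,0,0.0053],0],
  [[0.029,-0.156,-0.108],[0.0195,0,0.0053],0],
  [[0.029,-0.156,-0.108],[0.0195,0,0.0053],0],
  [[0.029,-0.156,-0.108],[0.0195,0,0.0053],0],
  [[0.029,-0.156,-0.108],[0.0195,0,0.0053],0],
  [[0.029,-0.156,-0.108],[0.0195,0,0.0053],0],
  [[0.029,-0.156,-0.108],[0.0195,0,0.0053],0],
  [[0.029,-0.156,-0.108],[0.0195,0,0.0053],0],
])

```text
clock: 33.98
eef_pos: [0.5957, 0.1042, 0.237]
tool_rot: [-0.293, 0.74, 0.228, 0.561]
ft_force: [-0.2, -0.4, -3.6]
grip_width: 0.047
grasp_force: 64.0
```

Emit:
apply_moves([
  [[0.029,-0.156,-0.108],[0.0195,0,0.0053],0],
  [[0.029,-0.156,-0.108],[0.0195,0,0.0053],0],
  [[0.029,-0.156,-0.108],[0.0195,0,0.0053],0],
  [[0.029,-0.156,-0.108],[0.0195,0,0.0053],0],
  [[0.029,-0.156,-0.108],[0.0195,0,0.0053],0],
  [[0.029,-0.156,-0.108],[0.0195,0,0.0053],0],
  [[0.029,-0.156,-0.108],[0.0195,0,0.0053],0],
  [[0.029,-0.156,-0.108],[0.0195,0,0.0053],0],
])

```text
clock: 34.65
eef_pos: [0.5712, -0.1982, 0.2368]
tool_rot: [-0.098, 0.79, 0.08, 0.6]
ft_force: [0.6, -0.1, -3.3]
grip_width: 0.0473
grasp_force: 63.9
```

Emit:
apply_moves([
  [[0.029,-0.156,-0.108],[0.0195,0,0.0053],0],
  [[0.029,-0.156,-0.108],[0.0195,0,0.0053],0],
  [[0,0,0],[0,0,0],0],
  [[0,0,0],[0,0,0],0],
  [[0,0,0],[0,0,0],0],
  [[0,0,0],[0,0,0],0],
  [[0,0,0],[0,0,0],0],
  [[0,0,0],[0,0,0],0],
])

```text
clock: 35.32
eef_pos: [0.5434, -0.2666, 0.2405]
tool_rot: [-0.052, 0.793, 0.042, 0.605]
ft_force: [-0.4, -0.0, -3.5]
grip_width: 0.0473
grasp_force: 64.1
```

Run:
```python
from h import *
show(); move([.53,-.262,.10],horiz(7.6,15,85)); move([.53,-.262,.08],p=np.array([.53,-.262,.10]),r=horiz(7.6,15,85))
p,_=shot(top); q,_=shot(side)
```

```text
t 35.32 q [-0.844  0.295 -0.843 -0.682  0.927 -0.37 ] p [ 0.5434 -0.2666  0.2405] x [-0.262 -0.031 -0.964] z [ 0.956  0.129 -0.264] F [-0.4 -0.  -3.5] w 0.0473 g 64.1
turn 12 rows of [-0.0001 -0.0001  0.0393]
shift 4 rows of [ 0.023  -0.1724  0.0301] total mm [  18.4 -137.9   24.1]
shift 1 rows of [ 0.0084 -0.0962  0.0259] total mm [  1.7 -19.2   5.2]
```

Emit:
apply_moves([
  [[0,0,0],[0,0,0.039],0],
  [[0,0,0],[0,0,0.039],0],
  [[0,0,0],[0,0,0.039],0],
  [[0,0,0],[0,0,0.039],0],
  [[0,0,0],[0,0,0.039],0],
  [[0,0,0],[0,0,0.039],0],
  [[0,0,0],[0,0,0.039],0],
  [[0,0,0],[0,0,0.039],0],
])

```text
clock: 36.08
eef_pos: [0.5434, -0.2673, 0.2415]
tool_rot: [0.33, 0.723, 0.323, 0.514]
ft_force: [-0.1, -0.5, -4.0]
grip_width: 0.0475
grasp_force: 64.1
```

Emit:
apply_moves([
  [[0,0,0],[0,0,0.039],0],
  [[0,0,0],[0,0,0.039],0],
  [[0,0,0],[0,0,0.039],0],
  [[0,0,0],[0,0,0.039],0],
  [[0.02,-0.15,0.026],[0,0,0],0],
  [[0.02,-0.15,0.026],[0,0,0],0],
  [[0,0,0],[0,0,0],0],
  [[0,0,0],[0,0,0],0],
])

```text
clock: 36.75
eef_pos: [0.5365, -0.2654, 0.1772]
tool_rot: [0.496, 0.623, 0.437, 0.419]
ft_force: [1.0, -0.1, -3.2]
grip_width: 0.0475
grasp_force: 64.5
```

Run:
```python
from h import *
show(); o,p,r=state(); move([.53,-.262,.08])
m=r.apply([-.966,0,-.259]); print('mouth dir',m,'mouth now',p+.0634*m,'target',np.array([.53,-.262,.08])+.0634*m)
q,_=shot(side); t,_=shot(top)
a=cv2.resize(q[120:300,260:480],None,fx=1.8,fy=1.8);b=cv2.resize(t[180:360,380:600],None,fx=1.8,fy=1.8);cv2.imwrite('pics/g5.png',np.hstack([a,b])[...,::-1])
```

```text
t 36.75 q [-0.855  0.468 -0.898 -0.9    0.936  1.093] p [ 0.5365 -0.2654  0.1772] x [-0.157  0.984 -0.089] z [ 0.955  0.129 -0.267] F [ 1.  -0.1 -3.2] w 0.0475 g 64.5
shift 3 rows of [ 0.0216 -0.1575  0.0336] total mm [ 12.9 -94.5  20.1]
mouth dir [-0.09531189 -0.98348075  0.15465527] mouth now [ 0.53049588 -0.32771767  0.187038  ] target [ 0.52395723 -0.32435268  0.08980514]
```

View pics/g5.png

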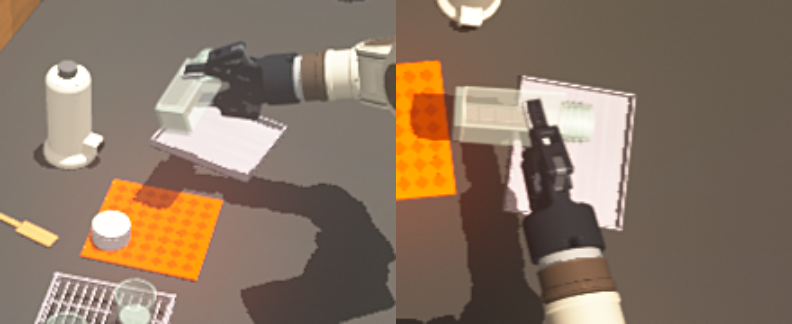

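Run:
```python
from h import *
for P in ([.5305,-.3277,.187],[.5365,-.2654,.177],[.518,-.366,.003],[.524,-.324,.09]):
    u,v=top.proj(P); print(P,(u,v),((u-380)*1.8,(v-180)*1.8))
```

```text
[0.5305, -0.3277, 0.187] (np.float64(486.91829297247943), np.float64(248.31693899535932)) (np.float64(192.452927350463), np.float64(122.97049019164679))
[0.5365, -0.2654, 0.177] (np.float64(453.85513892478025), np.float64(245.98841392921972)) (np.float64(132.93925006460447), np.float64(118.7791450725955))
[0.518, -0.366, 0.003] (np.float64(475.1047161112556), np.float64(264.68123332525295)) (np.float64(171.18848900026006), np.float64(152.4262199854553))
[0.524, -0.324, 0.09] (np.float64(469.2306403648204), np.float64(257.59467966518537)) (np.float64(160.61515265667668), np.float64(139.67042339733368))
```

Jar lies level above the tray with its mouth end at top-view pixel (487,248), which matches the model. Descending, then tipping slowly.

Emit:
apply_moves([
  [[0.016,-0.118,0.025],[0,0,0],0],
  [[0.016,-0.118,0.025],[0,0,0],0],
  [[0.016,-0.118,0.025],[0,0,0],0],
  [[0.016,-0.118,0.025],[0,0,0],0],
  [[0,0,0],[0,0,0.02],0],
  [[0,0,0],[0,0,0.02],0],
  [[0,0,0],[0,0,0.02],0],
  [[0,0,0],[0,0,0.02],0],
])

```text
clock: 37.52
eef_pos: [0.5324, -0.2653, 0.0867]
tool_rot: [0.566, 0.556, 0.486, 0.366]
ft_force: [-0.1, -0.2, -3.6]
grip_width: 0.0472
grasp_force: 64.7
```

Emit:
apply_moves([
  [[0,0,0],[0,0,0.02],0],
  [[0,0,0],[0,0,0.02],0],
  [[0,0,0],[0,0,0.02],0],
  [[0,0,0],[0,0,0.015],0],
  [[0,0,0],[0,0,0.015],0],
  [[0,0,0],[0,0,0.015],0],
  [[0,0,0],[0,0,0.015],0],
  [[0,0,0],[0,0,0.015],0],
])

```text
clock: 38.18
eef_pos: [0.5326, -0.2655, 0.0875]
tool_rot: [0.67, 0.424, 0.552, 0.256]
ft_force: [-0.7, -0.1, -3.8]
grip_width: 0.0475
grasp_force: 64.7
```

Emit:
apply_moves([
  [[0,0,0],[0,0,0.015],0],
  [[0,0,0],[0,0,0.015],0],
  [[0,0,0],[0,0,0.015],0],
  [[0,0,0],[0,0,0.015],0],
  [[0,0,0],[0,0,0],0],
  [[0,0,0],[0,0,0],0],
  [[0,0,0],[0,0,0],0],
  [[0,0,0],[0,0,0],0],
])

```text
clock: 38.85
eef_pos: [0.5313, -0.2642, 0.0844]
tool_rot: [0.708, 0.359, 0.573, 0.202]
ft_force: [-0.9, -0.1, -2.6]
grip_width: 0.0475
grasp_force: 64.7
```

Run:
```python
from h import *
show(); o,p,r=state(); m=r.apply([-.966,0,-.259]); print('mouth dir',m,'mouth',p+.0634*m)
q,_=shot(side); t,_=shot(top)
a=cv2.resize(q[140:260,300:440],None,fx=2.8,fy=2.8);b=cv2.resize(t[200:320,410:550],None,fx=2.8,fy=2.8);cv2.imwrite('pics/g6.png',np.hstack([a,b])[...,::-1])
```

```text
t 38.85 q [-0.863  0.772 -0.92  -1.231  0.942  1.951] p [ 0.5313 -0.2642  0.0844] x [0.085 0.74  0.667] z [ 0.957  0.126 -0.262] F [-0.9 -0.1 -2.6] w 0.0475 g 64.7
mouth dir [-0.32985519 -0.7477324  -0.57647967] mouth [ 0.51036796 -0.311626    0.04784915]
```

View pics/g6.png

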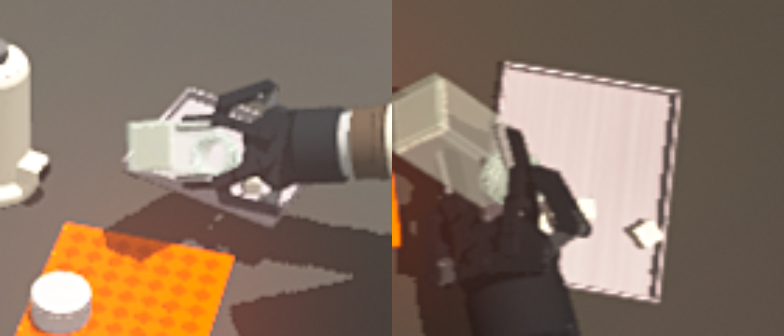

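Cubes are on the tray: two clear in the top crop at (590,208) and (645,235), one partly hidden near (543,225). Raising and tipping steeper to be sure the jar empties.

Run:
```python
from h import *
o,p,r=state(); move(p+[0,0,.06],N=3); rr=r*R.from_rotvec([0,0,.035*np.pi*5]); move(p+[0,0,.16],p=p+[0,0,.06],r=rr,N=4)
```

```text
shift 3 rows of [ 0.0668  0.0696 -0.0263] total mm [ 40.1  41.8 -15.8]
shift 4 rows of [ 0.1167  0.0306 -0.0329] total mm [ 93.3  24.4 -26.3]
```

Emit:
apply_moves([
  [[0.067,0.07,-0.026],[0,0,0],0],
  [[0.067,0.07,-0.026],[0,0,0],0],
  [[0.067,0.07,-0.026],[0,0,0],0],
  [[0,0,0],[0,0,0.035],0],
  [[0,0,0],[0,0,0.035],0],
  [[0,0,0],[0,0,0.035],0],
  [[0,0,0],[0,0,0.035],0],
  [[0,0,0],[0,0,0.035],0],
])

```text
clock: 39.62
eef_pos: [0.5309, -0.2636, 0.143]
tool_rot: [0.781, 0.15, 0.606, 0.036]
ft_force: [-0.2, 0.0, -2.8]
grip_width: 0.0474
grasp_force: 64.7
```

Emit:
apply_moves([
  [[0,0,0],[0,0,0],0],
  [[0,0,0],[0,0,0],0],
  [[0,0,0],[0,0,0],0],
  [[0.117,0.03,-0.033],[0,0,0],0],
  [[0.117,0.03,-0.033],[0,0,0],0],
  [[0.117,0.03,-0.033],[0,0,0],0],
  [[0.117,0.03,-0.033],[0,0,0],0],
  [[0,0,0],[0,0,0],0],
])

```text
clock: 40.28
eef_pos: [0.5321, -0.2645, 0.2492]
tool_rot: [0.777, 0.156, 0.608, 0.041]
ft_force: [-0.8, 0.1, -2.3]
grip_width: 0.0476
grasp_force: 64.7
```

```bash
cat >> h.py <<'E'
def cubes(t,dt):
    "white blobs on the tray, seen from above"
    lab=cv2.cvtColor(t,cv2.COLOR_RGB2HSV); return lab
E
python3 - <<'E'
from h import *
show(); t,d=shot(top,'t7'); s,ds=shot(side,'s7'); np.savez('t7.npz',p=t,d=d)
a=cv2.resize(s[130:270,290:450],None,fx=2.5,fy=2.5);b=cv2.resize(t[200:340,390:550],None,fx=2.5,fy=2.5);cv2.imwrite('pics/g7.png',np.hstack([a,b])[...,::-1])
E
```

```text
t 40.28 q [-0.862  0.263 -0.861 -0.671  0.942  2.501] p [ 0.5321 -0.2645  0.2492] x [0.212 0.292 0.932] z [ 0.958  0.125 -0.258] F [-0.8  0.1 -2.3] w 0.0476 g 64.7
```

View pics/g7.png

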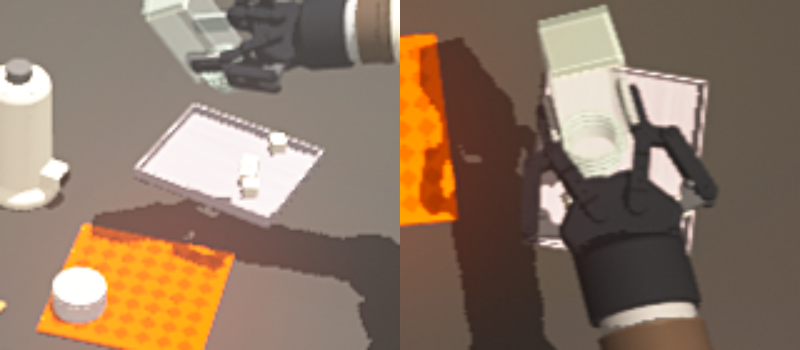

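Side crop: cubes at (278,143), (249,160) and (249,185), and the jar hangs empty. I'll count the fourth once the view is clear. Rolling the jar upright now.

Emit:
apply_moves([
  [[0,0,0],[0,0,-0.038],0],
  [[0,0,0],[0,0,-0.038],0],
  [[0,0,0],[0,0,-0.038],0],
  [[0,0,0],[0,0,-0.038],0],
  [[0,0,0],[0,0,-0.038],0],
  [[0,0,0],[0,0,-0.038],0],
  [[0,0,0],[0,0,-0.038],0],
  [[0,0,0],[0,0,-0.038],0],
])

```text
clock: 41.05
eef_pos: [0.5303, -0.2627, 0.2402]
tool_rot: [0.623, 0.496, 0.52, 0.311]
ft_force: [0.2, 0.3, -3.2]
grip_width: 0.0475
grasp_force: 64.7
```

Emit:
apply_moves([
  [[0,0,0],[0,0,-0.038],0],
  [[0,0,0],[0,0,-0.038],0],
  [[0,0,0],[0,0,-0.038],0],
  [[0,0,0],[0,0,-0.038],0],
  [[0,0,0],[0,0,-0.038],0],
  [[0,0,0],[0,0,-0.038],0],
  [[0,0,0],[0,0,-0.038],0],
  [[0,0,0],[0,0,-0.038],0],
])

```text
clock: 41.72
eef_pos: [0.5303, -0.2627, 0.2402]
tool_rot: [0.325, 0.726, 0.318, 0.515]
ft_force: [-0.5, -0.2, -3.4]
grip_width: 0.0473
grasp_force: 64.7
```

Emit:
apply_moves([
  [[0,0,0],[0,0,-0.038],0],
  [[0,0,0],[0,0,-0.038],0],
  [[0,0,0],[0,0,-0.038],0],
  [[0,0,0],[0,0,-0.038],0],
  [[0,0,0],[0,0,-0.038],0],
  [[0,0,0],[0,0,-0.038],0],
  [[0,0,0],[0,0,-0.038],0],
  [[0,0,0],[0,0,-0.038],0],
])

```text
clock: 42.38
eef_pos: [0.5303, -0.2627, 0.2402]
tool_rot: [-0.045, 0.794, 0.046, 0.604]
ft_force: [-0.4, 0.5, -3.4]
grip_width: 0.0473
grasp_force: 64.7
```

Run:
```python
from h import *
show(); swing(10.6,4); o,p,r=state(); d=R.from_euler('z',10.6,degrees=True); move([.585,-.165,.20],horiz(18,15),p=d.apply(p),r=d*r)
p,_=shot(top); cv2.imwrite('pics/t8.png',p[...,::-1])
```

```text
t 42.38 q [-0.862  0.276 -0.868 -0.674  0.941 -0.37 ] p [ 0.5303 -0.2627  0.2402] x [-0.267 -0.016 -0.964] z [ 0.955  0.128 -0.266] F [-0.4  0.5 -3.4] w 0.0473 g 64.7
swing 4 rows of [-0.0174  0.1156  0.0711] [-0.0142  0.0003 -0.0039]
turn 1 rows of [ 0.0011 -0.0025 -0.0059]
shift 2 rows of [ 0.0884 -0.0223  0.0583] total mm [35.4 -8.9 23.3]
```

Emit:
apply_moves([
  [[-0.0174,0.1156,0.071],[-0.0142,0.0003,-0.0039],0],
  [[-0.0174,0.1156,0.071],[-0.0142,0.0003,-0.0039],0],
  [[-0.0174,0.1156,0.071],[-0.0142,0.0003,-0.0039],0],
  [[-0.0174,0.1156,0.071],[-0.0142,0.0003,-0.0039],0],
  [[0.088,-0.022,0.058],[0.0011,-0.0025,-0.0059],0],
  [[0.088,-0.022,0.058],[0,0,0],0],
  [[0,0,0],[0,0,0],0],
  [[0,0,0],[0,0,0],0],
])

```text
clock: 43.1
eef_pos: [0.5847, -0.1643, 0.2]
tool_rot: [-0.121, 0.784, 0.098, 0.6]
ft_force: [-0.7, -0.6, -3.7]
grip_width: 0.0473
grasp_force: 64.7
```

Run:
```python
from h import *
show(); move([.585,-.165,.097],horiz(18,15),N=4)
```

```text
t 43.1 q [-0.661  0.416 -0.873 -0.841  0.928 -0.357] p [ 0.5847 -0.1643  0.2   ] x [-0.25  -0.072 -0.966] z [ 0.918  0.3   -0.26 ] F [-0.7 -0.6 -3.7] w 0.0473 g 64.7
turn 1 rows of [ 0.0004 -0.0003 -0.0029]
shift 4 rows of [ 0.1244 -0.001   0.0335] total mm [99.5 -0.8 26.8]
```

Emit:
apply_moves([
  [[0.124,-0.001,0.033],[0.0004,-0.0003,-0.0029],0],
  [[0.124,0,0.033],[0,0,0],0],
  [[0.124,0,0.033],[0,0,0],0],
  [[0.1,0,0.027],[0,0,0],0],
  [[0.02,0,0.005],[0,0,0],0],
  [[0.005,0,0.001],[0,0,0],0],
  [[0,0,0],[0,0,0],0],
  [[0,0,0],[0,0,0],0],
])

```text
clock: 43.77
eef_pos: [0.5864, -0.1666, 0.1027]
tool_rot: [-0.127, 0.781, 0.092, 0.604]
ft_force: [0.6, -0.0, -2.6]
grip_width: 0.0473
grasp_force: 64.9
```

Emit:
apply_moves([
  [[0.006,0,0.0016],[0,0,0],0],
  [[0.006,0,0.0016],[0,0,0],0],
  [[0.006,0,0.0016],[0,0,0],0],
  [[0,0,0],[0,0,0],0],
  [[0,0,0],[0,0,0],0],
  [[0,0,0],[0,0,0],0],
  [[0,0,0],[0,0,0],0],
  [[0,0,0],[0,0,0],0],
])

```text
clock: 44.43
eef_pos: [0.5859, -0.166, 0.097]
tool_rot: [-0.126, 0.782, 0.092, 0.603]
ft_force: [-0.5, 0.8, -3.7]
grip_width: 0.0474
grasp_force: 64.9
```

Emit:
apply_moves([
  [[0.008,0,0.002],[0,0,0],0],
  [[0.008,0,0.002],[0,0,0],0],
  [[0.006,0,0.0016],[0,0,0],0],
  [[0,0,0],[0,0,0],0],
  [[0,0,0],[0,0,0],0],
  [[0,0,0],[0,0,0],0],
  [[0,0,0],[0,0,0],0],
  [[0,0,0],[0,0,0],0],
])

```text
clock: 45.1
eef_pos: [0.5859, -0.1661, 0.0925]
tool_rot: [-0.126, 0.782, 0.092, 0.603]
ft_force: [-0.9, -0.3, -3.1]
grip_width: 0.0474
grasp_force: 64.9
```

Emit:
apply_moves([
  [[0.004,0,0.001],[0,0,0],0],
  [[0.003,0,0.0008],[0,0,0],0],
  [[0,0,0],[0,0,0],0],
  [[0,0,0],[0,0,0],0],
  [[0,0,0],[0,0,0],0],
  [[0,0,0],[0,0,0],0],
  [[0,0,0],[0,0,0],0],
  [[0,0,0],[0,0,0],0],
])

```text
clock: 45.77
eef_pos: [0.5859, -0.1661, 0.0911]
tool_rot: [-0.126, 0.782, 0.092, 0.603]
ft_force: [-0.4, 0.3, -3.4]
grip_width: 0.0477
grasp_force: 64.9
```

Emit:
apply_moves([
  [[0.004,0,0.001],[0,0,0],0],
  [[0,0,0],[0,0,0],0],
  [[0,0,0],[0,0,0],0],
  [[0.002,0,0.0005],[0,0,0],0],
  [[0,0,0],[0,0,0],0],
  [[0,0,0],[0,0,0],0],
  [[0,0,0],[0,0,0],0],
  [[0,0,0],[0,0,0],0],
])

```text
clock: 46.43
eef_pos: [0.5861, -0.1661, 0.0908]
tool_rot: [-0.127, 0.781, 0.092, 0.604]
ft_force: [-2.7, 0.1, 5.1]
grip_width: 0.0477
grasp_force: 65.3
```

Emit:
apply_moves([
  [[0,0,0],[0,0,0],1],
  [[0,0,0],[0,0,0],1],
  [[0,0,0],[0,0,0],1],
  [[0,0,0],[0,0,0],1],
  [[0,0,0],[0,0,0],1],
  [[-0.05,0,-0.013],[0,0,0],1],
  [[-0.1,0,-0.027],[0,0,0],1],
  [[-0.1,0,-0.027],[0,0,0],1],
])

```text
clock: 47.1
eef_pos: [0.5851, -0.1656, 0.1407]
tool_rot: [-0.125, 0.783, 0.093, 0.602]
ft_force: [0.4, -1.1, 0.9]
grip_width: 0.0853
grasp_force: 0.0
```

Emit:
apply_moves([
  [[-0.14,0,-0.038],[0,0,0],1],
  [[-0.14,0,-0.038],[0,0,0],1],
  [[-0.14,0,-0.038],[0,0,0],1],
  [[-0.14,0,-0.038],[0,0,0],1],
  [[-0.14,0,-0.038],[0,0,0],1],
  [[0,0,0],[0,0,0],1],
  [[0,0,0],[0,0,0],1],
  [[0,0,0],[0,0,0],1],
])

```text
clock: 47.77
eef_pos: [0.5838, -0.1649, 0.2862]
tool_rot: [-0.126, 0.782, 0.093, 0.603]
ft_force: [-0.2, 0.3, -0.4]
grip_width: 0.0852
grasp_force: 0.0
```

Run:
```python
from h import *
show(); t,d=shot(top); s,ds=shot(side); np.savez('t9.npz',p=t,d=d,s=s,ds=ds)
a=cv2.resize(s[140:340,240:440],None,fx=2,fy=2);b=cv2.resize(t[190:340,210:540],None,fx=1.2,fy=1.2)
c=cv2.resize(t[205:325,420:530],None,fx=3.3,fy=3.3)
h=400;c=cv2.resize(c,(366,400));cv2.imwrite('pics/g9.png',np.hstack([a,c])[...,::-1])
move([.53,-.30,.30],down(-1.868))
```

```text
t 47.77 q [-0.663  0.189 -0.801 -0.55   0.927 -0.367] p [ 0.5838 -0.1649  0.2862] x [-0.241 -0.085 -0.967] z [ 0.92   0.296 -0.255] F [-0.2  0.3 -0.4] w 0.0852 g 0.0
turn 13 rows of [-0.0154  0.0294 -0.0199]
shift 4 rows of [ 0.1814  0.0146 -0.0193] total mm [145.1  11.7 -15.4]
```

View pics/g9.png

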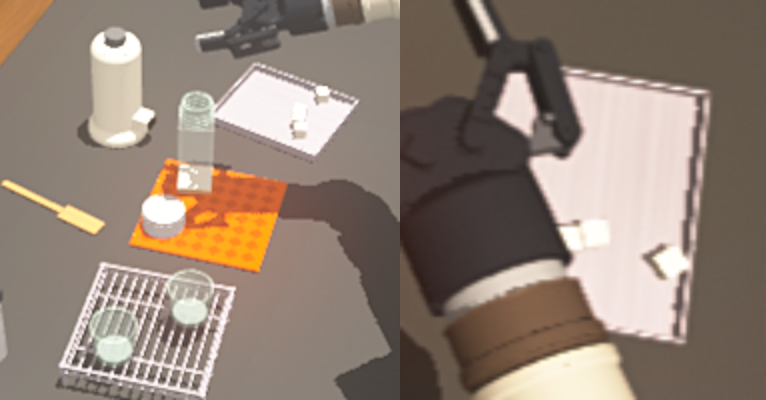

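Jar stands upright on the trivet at side crop (195,140), with the lid beside it at (163,215). Three cubes are visible on the tray. There is a whitish patch at the jar's foot, which may be the fourth cube or just glass, so I'm moving the arm clear to check.

Emit:
apply_moves([
  [[0,0,-0.1],[0,0.038,0],1],
  [[0,0,-0.1],[0,0.038,0],1],
  [[0,0,-0.1],[0,0.038,0],1],
  [[0,0,-0.1],[0,0.038,0],1],
  [[0,0,0],[0,0.038,0],1],
  [[0,0,0],[0,0.038,0],1],
  [[0,0,0],[0,0.038,0],1],
  [[0,0,0],[0,0.038,0],1],
])

```text
clock: 48.53
eef_pos: [0.5511, -0.1835, 0.2974]
tool_rot: [-0.146, 0.947, 0.039, 0.283]
ft_force: [1.2, -0.4, -0.2]
grip_width: 0.0852
grasp_force: 0.0
```

Emit:
apply_moves([
  [[0,0,0],[0,0.038,0],1],
  [[0,0,0],[0,0.038,0],1],
  [[0,0,0],[0,0.038,0],1],
  [[0,0,0],[0,0,0],1],
  [[0,0,0],[0,0,0],1],
  [[0,0,0],[0,0,0],1],
  [[0,0,0],[0,0,0],1],
  [[0,0,0],[0,0,0],1],
])

```text
clock: 49.2
eef_pos: [0.5508, -0.1835, 0.298]
tool_rot: [-0.15, 0.982, 0.013, 0.114]
ft_force: [-0.2, -0.1, 0.8]
grip_width: 0.0854
grasp_force: 0.0
```

Run:
```python
from h import *
show(); o,p,r=state(); x=r.as_matrix()[:,0]; yaw=np.arctan2(x[1],x[0]); move([.27,-.38,.30],down(yaw))
```

```text
t 49.2 q [-0.39   0.246  0.116  1.258  0.139 -0.68 ] p [ 0.5508 -0.1835  0.298 ] x [-0.929 -0.291 -0.227] z [ 0.22   0.06  -0.974] F [-0.2 -0.1  0.8] w 0.0854 g 0.0
turn 2 rows of [-0.0013  0.0365 -0.0002]
shift 9 rows of [ 0.1815 -0.0575 -0.0011] total mm [ 326.7 -103.5   -2. ]
```

Emit:
apply_moves([
  [[0,0,0],[-0.0013,0.0365,0],1],
  [[0,0,0],[-0.0013,0.0365,0],1],
  [[0.17,-0.057,0],[0,0,0],1],
  [[0.18,-0.057,0],[0,0,0],1],
  [[0.18,-0.057,0],[0,0,0],1],
  [[0.18,-0.057,0],[0,0,0],1],
  [[0.18,-0.057,0],[0,0,0],1],
  [[0.18,-0.057,0],[0,0,0],1],
])

```text
clock: 49.87
eef_pos: [0.366, -0.3132, 0.2987]
tool_rot: [-0.151, 0.989, -0.001, 0.001]
ft_force: [0.6, -0.6, 1.1]
grip_width: 0.0855
grasp_force: 0.0
```

Emit:
apply_moves([
  [[0.18,-0.057,0],[0,0,0],1],
  [[0.18,-0.057,0],[0,0,0],1],
  [[0.18,-0.057,0],[0,0,0],1],
  [[0,0,0],[0,0,0],1],
  [[0,0,0],[0,0,0],1],
  [[0,0,0],[0,0,0],1],
  [[0,0,0],[0,0,0],1],
  [[0,0,0],[0,0,0],1],
])

```text
clock: 50.53
eef_pos: [0.2765, -0.3768, 0.2986]
tool_rot: [-0.152, 0.988, -0.0, 0.0]
ft_force: [0.3, -0.0, 0.5]
grip_width: 0.0854
grasp_force: 0.0
```

Run:
```python
from h import *
show(); t,d=shot(top); s,ds=shot(side); np.savez('t10.npz',p=t,d=d,s=s,ds=ds)
u,v=np.round(top.proj([.585,-.165,.08])).astype(int); U,V=np.round(side.proj([.585,-.165,.06])).astype(int); print(u,v,U,V)
a=cv2.resize(s[V-45:V+35,U-35:U+35],(350,400),interpolation=cv2.INTER_NEAREST); b=cv2.resize(t[v-35:v+45,u-35:u+35],(350,400),interpolation=cv2.INTER_NEAREST)
S0,S1=side.proj([.518,-.366,.01]).astype(int); c=cv2.resize(s[S1-30:S1+30,S0-60:S0+60],(400,200),interpolation=cv2.INTER_NEAREST)
u2,v2=top.proj([.518,-.366,.01]).astype(int); e=cv2.resize(t[v2-50:v2+50,u2-50:u2+50],(300,200),interpolation=cv2.INTER_NEAREST)
bot_=np.hstack([c,e]); bot_=cv2.resize(bot_,(700,200)); cv2.imwrite('pics/g10.png',np.vstack([np.hstack([a,b]),bot_])[...,::-1])
# tray top-face heights: cube tops
C=top.cloud(d); m=(C[...,2]>.015)&(C[...,2]<.05)&(abs(C[...,0]-.52)<.085)&(abs(C[...,1]+.366)<.07); n,l,st,ce=cv2.connectedComponentsWithStats(m.astype(np.uint8))
for i in range(1,n):
    if st[i,4]>8: print(st[i],ce[i],C[l==i].mean(0).round(4))
```

```text
t 50.53 q [-0.938  0.158  0.032  1.443  0.    -1.244] p [ 0.2765 -0.3768  0.2986] x [-0.953 -0.301 -0.   ] z [ 0.001 -0.001 -1.   ] F [ 0.3 -0.   0.5] w 0.0854 g 0.0
395 231 337 217
[466 271  17  10 126] [474.15873016 275.28571429] [ 0.4914 -0.3567  0.0201]
[457 276  10  10  66] [461.27272727 280.43939394] [ 0.4793 -0.3262  0.02  ]
[496 278  12  11  70] [501.45714286 283.15714286] [ 0.4733 -0.4191  0.0198]
```

View pics/g10.png

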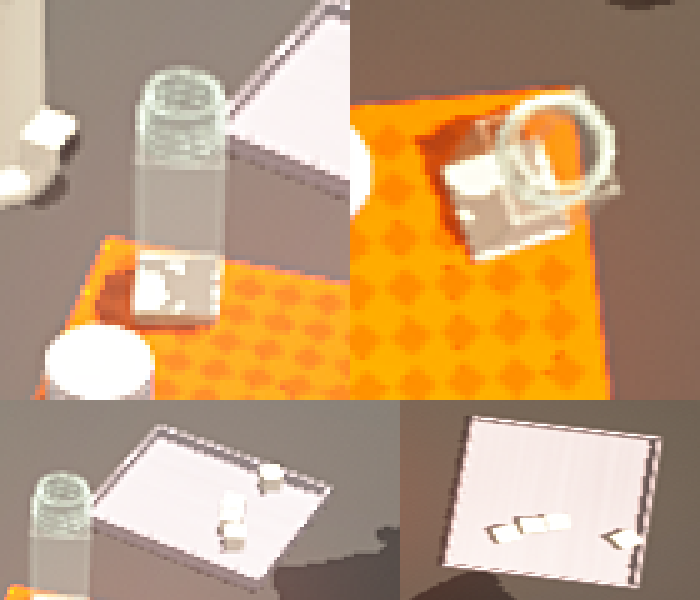

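Seen from above, the tray holds four cubes: about (461,280), a touching pair at (470,276) and (479,274), and one at (501,283) near the rim. So the jar is empty and the white patch is only light in the glass. Measuring cube faces and cup rims.

Run:
```python
from h import *
z=np.load('t10.npz'); t,d,s=z['p'],z['d'],z['s']; C=top.cloud(d)
print('tray patch rgb'); 
g=t[262:294,452:516].astype(int); mn=g.min(2)
for r in mn[::1]: print(''.join('%4d'%v for v in r[::1][:56]))
```

```text
tray patch rgb
 234 233 233 234 233 233 233 235 234 234 234 235 234 233 235 235 234 236 234 232 232 233 233 233 232 233 235 236 233 231 231 233 232 230 231 231 230 231 230 229 229 231 233 232 230 229 230 230 229 231 232 231 231 201 118  86
 233 233 234 234 234 232 233 234 234 234 234 235 234 233 235 235 235 236 234 232 232 233 233 234 232 233 235 236 234 231 231 233 232 231 231 231 232 232 230 229 229 230 233 232 230 229 231 230 229 230 231 231 233 197 102  87
 233 234 234 234 233 233 234 234 234 233 234 236 234 233 235 235 235 236 234 233 233 232 233 233 232 233 235 236 234 232 233 233 231 231 231 231 232 232 230 229 228 231 232 232 230 230 230 230 230 231 231 231 234 199 102  88
 234 233 234 234 233 232 235 235 234 233 234 235 234 234 236 235 235 236 234 232 232 232 233 233 233 235 236 236 233 231 232 233 231 231 231 231 232 231 229 229 229 232 234 233 230 230 230 230 230 232 231 231 234 199 102  84
 234 234 234 233 232 233 235 234 234 233 235 236 233 234 236 236 236 236 234 232 232 233 234 234 233 235 236 236 233 232 232 232 231 231 232 231 232 231 229 229 230 232 234 233 230 231 
[... 5414 characters left out ...]
7 242 200  98 168 199 117
 239 239 240 240 238 238 238 239 239 238 239 239 239 239 239 237 236 236 236 236 236 237 238 238 239 238 237 236 236 235 234 235 236 237 237 236 236 234 235 237 238 236 235 235 236 238 237 238 237 237 212 122  87 187 215 110
 240 239 240 240 238 238 238 239 240 238 239 239 238 238 239 238 236 237 237 236 236 237 237 238 239 239 237 236 236 235 234 235 236 237 237 236 236 235 236 237 238 236 236 236 237 237 238 238 237 239 208 102  84 197 226 110
 240 240 240 239 238 238 238 240 240 238 240 240 239 239 239 238 237 237 237 237 237 238 238 238 240 238 237 236 235 235 234 235 237 237 237 236 236 234 234 237 238 236 236 236 237 237 238 238 238 240 209 102  85 199 224 101
```

```bash
cat >> h.py <<'E'
def cups(d):
    "cup rims from the top depth: points near rim height over the rack, circle per blob"
    C=top.cloud(d); z=C[...,2]; m=((z>.066)&(z<.088)&(abs(C[...,0]-.53)<.12)&(abs(C[...,1]-.13)<.12)&(d>0)).astype(np.uint8)
    n,l,st,ce=cv2.connectedComponentsWithStats(cv2.morphologyEx(m,cv2.MORPH_CLOSE,np.ones((5,5)))); out=[]
    for i in range(1,n):
        if st[i,4]<60: continue
        k=np.argwhere((l==i)&(m>0))[:,::-1]; P=np.array([top.plane(u,v,.078)[:2] for u,v in k],np.float32)
        c,r=cv2.minEnclosingCircle(P); out.append((np.round(c,4),round(r,4),st[i].tolist()))
    return out
E
python3 - <<'E'
from h import *
for f in ('top0.npz','t10.npz'): print(cups(np.load(f)['d']))
E
```

```text
[(array([0.5599, 0.175 ]), 0.0291, [230, 229, 26, 26, 162]), (array([0.4971, 0.084 ]), 0.0288, [270, 257, 26, 26, 148])]
[(array([0.5599, 0.175 ]), 0.0291, [230, 229, 26, 26, 164]), (array([0.4971, 0.084 ]), 0.0288, [270, 257, 26, 26, 146])]
```

Run:
```python
from h import *
t=np.load('t10.npz')['p']; m=(t.min(2)>=250).astype(np.uint8); m[:262]=0;m[294:]=0;m[:,:452]=0;m[:,516:]=0
m[271:,474]=0  # seam between the pair
n,l,st,ce=cv2.connectedComponentsWithStats(m,connectivity=4)
for i in range(1,n):
    if st[i,4]<20: continue
    k=np.argwhere(l==i); q=np.array([top.plane(u+a,v+b,.021)[:2] for v,u in k for a in(-.5,.5) for b in(-.5,.5)],np.float32)
    c,wh,an=cv2.minAreaRect(q); print(st[i,4],np.round(c,4),np.round(wh,4),round(an,1),'mean',q.mean(0).round(4))
```

```text
49 [ 0.4931 -0.3665] [0.0186 0.0186] 0.2 mean [ 0.4939 -0.3662]
46 [ 0.4896 -0.3457] [0.0163 0.0185] 0.2 mean [ 0.4897 -0.3464]
56 [ 0.4794 -0.3262] [0.0195 0.0206] 18.3 mean [ 0.4791 -0.3259]
53 [ 0.4737 -0.4189] [0.0193 0.0205] 32.7 mean [ 0.4734 -0.4186]
```

Emit:
apply_moves([
  [[0,0,0],[0,0,0.039],0.47],
  [[0,0,0],[0,0,0.039],0.47],
  [[0,0,0],[0,0,0.039],0.47],
  [[0,0,0],[0,0,0.039],0.47],
  [[0,0,0],[0,0,0.039],0.47],
  [[0,0,0],[0,0,0.039],0.47],
  [[0,0,0],[0,0,0.039],0.47],
  [[0,0,0],[0,0,0.039],0.47],
])

```text
clock: 51.3
eef_pos: [0.2765, -0.377, 0.2984]
tool_rot: [0.333, 0.943, -0.0, 0.0]
ft_force: [0.2, -0.0, 0.2]
grip_width: 0.0397
grasp_force: 0.0
```

Emit:
apply_moves([
  [[0,0,0],[0,0,0.039],0.47],
  [[0,0,0],[0,0,0.039],0.47],
  [[0,0,0],[0,0,0.039],0.47],
  [[0,0,0],[0,0,0.039],0.47],
  [[0,0,0],[0,0,0.039],0.47],
  [[0,0,0],[0,0,0.039],0.47],
  [[0,0,0],[0,0,0],0.47],
  [[0,0,0],[0,0,0],0.47],
])

```text
clock: 51.97
eef_pos: [0.2763, -0.3771, 0.2985]
tool_rot: [0.647, 0.763, -0.0, 0.0]
ft_force: [-0.2, -0.2, 0.0]
grip_width: 0.04
grasp_force: 0.0
```

Run:
```python
from h import *
show(); move([.4935,-.3695,.10],down(np.radians(98)))
```

```text
t 51.97 q [-0.938  0.159  0.032  1.444 -0.     0.468] p [ 0.2763 -0.3771  0.2985] x [-0.164  0.987 -0.001] z [ 0.    -0.001 -1.   ] F [-0.2 -0.2  0. ] w 0.04 g 0.0
turn 1 rows of [0.     0.0002 0.0079]
shift 8 rows of [-0.0142  0.1351  0.124 ] total mm [-22.7 216.2 198.5]
```

Emit:
apply_moves([
  [[-0.014,0.135,0.124],[0,0,0.0079],0.47],
  [[-0.014,0.135,0.124],[0,0,0],0.47],
  [[-0.014,0.135,0.124],[0,0,0],0.47],
  [[-0.014,0.135,0.124],[0,0,0],0.47],
  [[-0.014,0.135,0.124],[0,0,0],0.47],
  [[-0.014,0.135,0.124],[0,0,0],0.47],
  [[-0.014,0.135,0.124],[0,0,0],0.47],
  [[-0.014,0.135,0.124],[0,0,0],0.47],
])

```text
clock: 52.63
eef_pos: [0.4943, -0.3695, 0.0988]
tool_rot: [0.656, 0.754, -0.0, 0.0]
ft_force: [0.1, -0.3, 0.6]
grip_width: 0.04
grasp_force: 0.0
```

Emit:
apply_moves([
  [[0,0,0],[0,0,0],0.47],
  [[0,0,0],[0,0,0],0.47],
  [[0,0,0],[0,0,0],0.47],
  [[0,0,0],[0,0,0],0.47],
  [[0,0,0],[0,0,0],0.47],
  [[0,0,0],[0,0,0],0.47],
  [[0,0,0],[0,0,0],0.47],
  [[0,0,0],[0,0,0],0.47],
])

```text
clock: 53.3
eef_pos: [0.4926, -0.3706, 0.1014]
tool_rot: [0.658, 0.753, -0.0, 0.001]
ft_force: [0.2, -0.6, -0.8]
grip_width: 0.04
grasp_force: 0.0
```

Run:
```python
from h import *
show(); move([.4935,-.3695,.024],down(np.radians(98)))
```

```text
t 53.3 q [-0.645  0.561  0.094  1.101 -0.     0.792] p [ 0.4926 -0.3706  0.1014] x [-0.134  0.991 -0.002] z [ 0.002 -0.002 -1.   ] F [ 0.2 -0.6 -0.8] w 0.04 g 0.0
turn 1 rows of [ 0.0005  0.0006 -0.0017]
shift 2 rows of [0.0023 0.0026 0.1934] total mm [ 0.9  1.  77.4]
```

Emit:
apply_moves([
  [[0.005,0.005,0.12],[0,0,0],0.47],
  [[0,0,0.12],[0,0,0],0.47],
  [[0,0,0.1],[0,0,0],0.47],
  [[0,0,0.03],[0,0,0],0.47],
  [[0,0,0.015],[0,0,0],0.47],
  [[0,0,0],[0,0,0],0.47],
  [[0,0,0],[0,0,0],0.47],
  [[0,0,0],[0,0,0],0.47],
])

```text
clock: 53.97
eef_pos: [0.4946, -0.3698, 0.0249]
tool_rot: [0.658, 0.753, -0.0, 0.002]
ft_force: [-1.2, -0.4, -0.0]
grip_width: 0.0401
grasp_force: 0.0
```

Emit:
apply_moves([
  [[0,0,0],[0,0,0],0],
  [[0,0,0],[0,0,0],0],
  [[0,0,0],[0,0,0],0],
  [[0,0,0],[0,0,0],0],
  [[0,0,0],[0,0,0],0],
  [[0,0,0],[0,0,0],0],
  [[0,0,0],[0,0,0],0],
  [[0,0,0],[0,0,0],0],
])

```text
clock: 54.63
eef_pos: [0.4944, -0.3696, 0.0246]
tool_rot: [0.658, 0.753, -0.0, 0.002]
ft_force: [-0.2, -0.3, 5.5]
grip_width: 0.0157
grasp_force: 59.8
```

Emit:
apply_moves([
  [[0,0,-0.05],[0,0,0],0],
  [[0,0,-0.15],[0,0,0],0],
  [[0,0,-0.2],[0,0,0],0],
  [[0,0,-0.2],[0,0,0],0],
  [[0,0,-0.2],[0,0,0],0],
  [[0,0,-0.2],[0,0,0],0],
  [[0,0,0],[0,0,0],0],
  [[0,0,0],[0,0,0],0],
])

```text
clock: 55.3
eef_pos: [0.4949, -0.3699, 0.2274]
tool_rot: [0.658, 0.753, 0.0, 0.004]
ft_force: [-0.6, 0.4, -1.5]
grip_width: 0.0161
grasp_force: 59.1
```

Run:
```python
from h import *
show(); move([.497,.084,.22])
t,d=shot(top); s,_=shot(side); np.savez('t11.npz',p=t,d=d,s=s); print(cups(d))
# cube mask on tray (top view) and white blob just under the fingertips (side view)
m=(t.min(2)>=250).astype(np.uint8); m[:262]=0;m[294:]=0;m[:,:452]=0;m[:,516:]=0
n,l,st,ce=cv2.connectedComponentsWithStats(m,connectivity=4); print(st[1:],ce[1:].round(1))
o,p,r=state(); q=side.proj(p+[0,0,-.013]).astype(int); print(q); w=(s[q[1]-12:q[1]+13,q[0]-12:q[0]+13].min(2)); print(w[::2,::2])
```

```text
t 55.3 q [-0.642  0.481  0.3    1.381 -0.     0.794] p [ 0.4949 -0.3699  0.2274] x [-0.135  0.991 -0.006] z [ 0.006 -0.005 -1.   ] F [-0.6  0.4 -1.5] w 0.0161 g 59.1
shift 12 rows of [0.1873 0.0263 0.0021] total mm [449.5  63.1   5. ]
[(array([0.5599, 0.175 ]), 0.0291, [230, 229, 26, 26, 160]), (array([0.4971, 0.084 ]), 0.0288, [270, 257, 26, 26, 150])]
[[461 277   3   2   4]
 [458 278   2   3   4]
 [464 280   1   1   1]
 [459 281   3   4   8]
 [497 281   3   3   5]
 [464 282   1   1   1]
 [499 284   1   2   2]
 [505 284   1   1   1]
 [504 285   1   1   1]
 [500 286   3   2   5]] [[462.2 277.2]
 [458.2 278.8]
 [464.  280. ]
 [459.9 282.8]
 [498.  281.8]
 [464.  282. ]
 [499.  284.5]
 [505.  284. ]
 [504.  285. ]
 [501.2 286.4]]
[394 140]
[[ 96  84  74  53  56  53  90 107 110  52  58  56  56]
 [106 106 110  72  59  62  99 106 105  49  57  53  56]
 [106 106 108  66 103  86 108 106  96  95  52  84 112]
 [106 106 109  56 104  65 109 106  93 124  49  94 106]
 [106 106 109  47 118  73 136 127 107 120  49 101 106]
 [107 106 109  44 123 111 155 157 101 115  50 111 106]
 [107 106 107  95 125 153 162 167 114  96  69 109 106]
 [108 108 108 107 103 163 155 159 111 115 104 107 106]
 [109 108 108 107 106 153 147 155 100 105 106 106 107]
 [109 108 109 109 108 109 105 104 107 109 108 108 106]
 [109 109 109 109 109 108 110 110 108 109 109 109 108]
 [110 109 108 109 110 109 108 109 109 109 109 108 109]
 [110 110 109 109 109 109 110 108 110 108 108 109 109]]
```

The cube is held: a bright blob between the jaws in the side view at (394,145). Carrying it to the near cup at (0.497, 0.084).

Emit:
apply_moves([
  [[0.187,0.026,0],[0,0,0],0],
  [[0.187,0.026,0],[0,0,0],0],
  [[0.187,0.026,0],[0,0,0],0],
  [[0.187,0.026,0],[0,0,0],0],
  [[0.187,0.026,0],[0,0,0],0],
  [[0.187,0.026,0],[0,0,0],0],
  [[0.187,0.026,0],[0,0,0],0],
  [[0.187,0.026,0],[0,0,0],0],
])

```text
clock: 56.07
eef_pos: [0.4926, -0.0649, 0.2207]
tool_rot: [0.658, 0.753, -0.002, -0.002]
ft_force: [0.7, 0.3, 0.2]
grip_width: 0.0157
grasp_force: 59.1
```

Emit:
apply_moves([
  [[0.187,0.026,0],[0,0,0],0],
  [[0.187,0.026,0],[0,0,0],0],
  [[0.187,0.026,0],[0,0,0],0],
  [[0.187,0.026,0],[0,0,0],0],
  [[0,0,0],[0,0,0],0],
  [[0,0,0],[0,0,0],0],
  [[0,0,0],[0,0,0],0],
  [[0,0,0],[0,0,0],0],
])

```text
clock: 56.73
eef_pos: [0.4943, 0.0831, 0.2218]
tool_rot: [0.658, 0.753, -0.001, -0.0]
ft_force: [-0.3, -0.9, -0.2]
grip_width: 0.0162
grasp_force: 59.1
```

Run:
```python
from h import *
show(); o,p,r=state(); t,d=shot(top); print(cups(d)); x=r.as_matrix()[:,0]; c=np.array([.497,.084]); tgt=np.r_[c-.003*x[:2],.10]; move(tgt,down(np.arctan2(x[1],x[0])),N=4)
```

```text
t 56.73 q [ 1.670e-01  2.580e-01 -4.200e-02  1.273e+00 -1.000e-03  1.604e+00] p [0.4943 0.0831 0.2218] x [-0.133  0.991 -0.001] z [-0.002 -0.002 -1.   ] F [-0.3 -0.9 -0.2] w 0.0162 g 59.1
[]
turn 1 rows of [-0.0005  0.0004 -0.0002]
shift 4 rows of [-0.0027  0.0032  0.1526] total mm [ -2.2   2.6 122.1]
```

Emit:
apply_moves([
  [[-0.011,0.013,0.13],[-0.0005,0.0004,0],0],
  [[0,0,0.16],[0,0,0],0],
  [[0,0,0.16],[0,0,0],0],
  [[0,0,0.1],[0,0,0],0],
  [[0,0,0.06],[0,0,0],0],
  [[0,0,0],[0,0,0],0],
  [[0,0,0],[0,0,0],0],
  [[0,0,0],[0,0,0],0],
])

```text
clock: 57.45
eef_pos: [0.4989, 0.0817, 0.1019]
tool_rot: [0.658, 0.753, 0.001, 0.001]
ft_force: [-0.1, 0.0, -0.2]
grip_width: 0.0162
grasp_force: 59.1
```

Run:
```python
from h import *
show(); o,p,r=state(); x=r.as_matrix()[:,0]; move(np.r_[np.array([.497,.084])-.003*x[:2],.098],N=1)
s,ds=shot(side); s0=np.load('t10.npz')['s']
# side-view cup rims: any change against the earlier picture, outside the arm's shadow?
for c in ([.497,.084,.06],[.56,.175,.06]):
    u,v=side.proj(c).astype(int); dd=np.abs(s[v-22:v+22,u-18:u+18].astype(int)-s0[v-22:v+22,u-18:u+18]).mean(); print(u,v,dd)
```

```text
t 57.45 q [ 0.162  0.363 -0.23   0.974  0.     1.6  ] p [0.4989 0.0817 0.1019] x [-0.133  0.991  0.001] z [ 0.003  0.001 -1.   ] F [-0.1  0.  -0.2] w 0.0162 g 59.1
shift 1 rows of [-0.0025 -0.008   0.0192] total mm [-0.5 -1.6  3.8]
334 287 32.75273569023569
296 306 24.32091750841751
```

Run:
```python
from h import *
s,ds=shot(side); C=side.cloud(ds); C0=side.cloud(np.load('t9.npz')['ds'])
for D in (C0,C):
    m=((D[...,2]>.055)&(D[...,2]<.09)&(abs(D[...,0]-.53)<.11)&(abs(D[...,1]-.13)<.11)).astype(np.uint8)
    n,l,st,ce=cv2.connectedComponentsWithStats(cv2.morphologyEx(m,cv2.MORPH_CLOSE,np.ones((5,5))))
    for i in range(1,n):
        if st[i,4]>25: q=D[(l==i)&(m>0)]; print(st[i],q.min(0).round(3),q.max(0).round(3))
    print()
t,d=shot(top); Ct=top.cloud(d); u,v=top.proj([.56,.175,.078]).astype(int); print(Ct[v-14:v+15:4,u-14:u+15:4,2].round(2))
```

```text
[324 275  23  24 335] [0.466 0.054 0.055] [0.523 0.118 0.084]
[285 294  24  25 354] [0.529 0.145 0.055] [0.587 0.207 0.083]

[324 278  23  21 252] [0.467 0.06  0.055] [0.524 0.115 0.09 ]
[285 294  24  25 345] [0.53  0.144 0.055] [0.587 0.207 0.083]

[[0.53 0.53 0.53 0.53 0.53 0.53 0.53 0.53]
 [0.54 0.54 0.54 0.53 0.53 0.53 0.53 0.53]
 [0.54 0.54 0.54 0.53 0.53 0.53 0.53 0.53]
 [0.54 0.54 0.54 0.53 0.53 0.53 0.53 0.53]
 [0.55 0.55 0.55 0.54 0.55 0.55 0.55 0.55]
 [0.55 0.55 0.55 0.54 0.55 0.55 0.55 0.55]
 [0.55 0.55 0.55 0.55 0.55 0.55 0.55 0.55]
 [0.55 0.55 0.55 0.54 0.54 0.55 0.55 0.55]]
```

Cups are unmoved in the side depth. Lowering slightly and releasing.

Emit:
apply_moves([
  [[-0.0025,-0.008,0.015],[0,0,0],0],
  [[0,0,0],[0,0,0],0],
  [[0,0,0],[0,0,0],0.4],
  [[0,0,0],[0,0,0],0.4],
  [[0,0,0],[0,0,0],0.4],
  [[0,0,0],[0,0,0],0.4],
  [[0,0,-0.1],[0,0,0],0.4],
  [[0,0,-0.1],[0,0,0],0.4],
])

```text
clock: 58.27
eef_pos: [0.4951, 0.0815, 0.1371]
tool_rot: [0.658, 0.753, -0.001, -0.001]
ft_force: [1.0, -0.2, 0.8]
grip_width: 0.0341
grasp_force: 0.0
```

```bash
cat >> h.py <<'E'
def cupcheck():
    s,ds=shot(side); D=side.cloud(ds); s0=np.load('t9.npz')['s']
    m=((D[...,2]>.055)&(D[...,2]<.09)&(abs(D[...,0]-.53)<.13)&(abs(D[...,1]-.13)<.13)).astype(np.uint8)
    n,l,st,ce=cv2.connectedComponentsWithStats(cv2.morphologyEx(m,cv2.MORPH_CLOSE,np.ones((5,5))))
    for i in range(1,n):
        if st[i,4]>25:
            x,y,w,h=st[i,:4]; q=D[(l==i)&(m>0)]; B=s[y:y+h+14,x-2:x+w+2].min(2); print(st[i],q.min(0).round(3),q.max(0).round(3),'bright px',(B>215).sum(),'before',(s0[y:y+h+14,x-2:x+w+2].min(2)>215).sum()); print(B[::2,::2])
E
python3 - <<'E'
from h import *
show(); cupcheck(); move([.4794,-.3232,.22],down(np.radians(108)))
E
```

```text
t 58.27 q [ 0.163  0.323 -0.185  1.065  0.     1.599] p [0.4951 0.0815 0.1371] x [-0.135  0.991  0.   ] z [-0.002  0.    -1.   ] F [ 1.  -0.2  0.8] w 0.0341 g 0.0
[324 275  23  24 329] [0.467 0.055 0.055] [0.524 0.116 0.082] bright px 88 before 221
[[113 114 112 115 168 181 174 194 158 144 109 117 118 118]
 [205 169 158 201 133 144 146 141 134 148 186 127 115 116]
 [105 191 229 212 197 181 177 154 137 134 125 201 126 115]
 [173 195 156 152 146 146 152 174 194 185 169 162 203 107]
 [181 208 144 221 159 162 156 149 161 130 130 135 238 241]
 [245 197 170 164 145 182 135 137 191 144 144 140 213 140]
 [114 139 214 144 149 185 142 145 199 134 169 154 123 193]
 [108  96 172 158 136 162 165 165 154 126 190 144 104 255]
 [120 122 144 197 225 215 191 202 221 233 158 129 164 151]
 [134 120 157 225 152 159 154 146 204 221 203 106 193  34]
 [106 127 186 227 149 156 158 154 226 218 218 115 227 116]
 [ 91  87 145 224 181 175 163 182 224 222 214 117 112 112]
 [107  62  85 179 216 214 225 212 213 220 148 115 127 141]
 [125  67  84 117 138 201 196 192 192  95 123 116 116 113]
 [ 92  67 111  63  76 130
[... 895 characters left out ...]
 66 118 216 206 204 216 203 207 219 210 178 122  68]
 [135 104 102 227 206 210 220 209 213 213 208 200  87  68]
 [ 92  85 135 218 223 220 218 213 219 206 210 204  67  66]
 [ 61  67 123 124 211 222 215 221 223 228 196 130  80  84]
 [ 65  78 119  87 127 184 197 206 200 136 131  83 131 215]
 [ 59 126  69  66 155  94 105 171 101  82 238  58  54 255]
 [192 255  57  60 116  63  64 112  65 122 159  65 161 123]
 [156 191 254 239 216 178 224  49  49 196  47  75 219  45]
 [124 131 102 162  73 120 240 254 222 255 195 136 248 110]
 [ 78  62  79 183 137 147 143  92 105 113 159 229 253 226]]
turn 2 rows of [ 0.0011 -0.     -0.0285]
shift 11 rows of [-0.1725 -0.0651 -0.0355] total mm [-379.6 -143.2  -78. ]
```

A square shaded patch now sits on the near cup's floor, so the cube is in. Going for the next one.

Emit:
apply_moves([
  [[0,0,-0.14],[0,0,0],0.47],
  [[0,0,-0.14],[0,0,0],0.47],
  [[0,0,-0.14],[0,0,-0.0285],0.47],
  [[0,0,0],[0,0,-0.0285],0.47],
  [[-0.18,-0.068,0],[0,0,0],0.47],
  [[-0.18,-0.068,0],[0,0,0],0.47],
  [[-0.18,-0.068,0],[0,0,0],0.47],
  [[-0.18,-0.068,0],[0,0,0],0.47],
])

```text
clock: 58.98
eef_pos: [0.4889, -0.0733, 0.2219]
tool_rot: [0.587, 0.809, 0.001, 0.001]
ft_force: [0.7, 0.6, 0.1]
grip_width: 0.0402
grasp_force: 0.0
```

Emit:
apply_moves([
  [[-0.18,-0.068,0],[0,0,0],0.47],
  [[-0.18,-0.068,0],[0,0,0],0.47],
  [[-0.18,-0.068,0],[0,0,0],0.47],
  [[-0.18,-0.068,0],[0,0,0],0.47],
  [[0,0,0],[0,0,0],0.47],
  [[0,0,0],[0,0,0],0.47],
  [[0,0,0],[0,0,0],0.47],
  [[0,0,0],[0,0,0],0.47],
])

```text
clock: 59.65
eef_pos: [0.4818, -0.2247, 0.2215]
tool_rot: [0.587, 0.809, 0.001, 0.0]
ft_force: [0.1, 0.9, -0.0]
grip_width: 0.0398
grasp_force: 0.0
```

Run:
```python
from h import *
show(); t,d=shot(top); print(cups(d)); C=top.cloud(d); m=(C[...,2]>.015)&(C[...,2]<.05)&(abs(C[...,0]-.52)<.085)&(abs(C[...,1]+.366)<.07); n,l,st,ce=cv2.connectedComponentsWithStats(m.astype(np.uint8))
for i in range(1,n):
    if st[i,4]>20: print(st[i],C[l==i].mean(0).round(4))
cupcheck()
move([.4790,-.3232,.10],down(np.radians(108)))
```

```text
t 59.65 q [-0.437  0.315  0.036  1.291  0.002  0.818] p [ 0.4818 -0.2247  0.2215] x [-0.31   0.951  0.001] z [ 0.001  0.001 -1.   ] F [ 0.1  0.9 -0. ] w 0.0398 g 0.0
[(array([0.5599, 0.175 ]), 0.0291, [230, 229, 26, 26, 164]), (array([0.4971, 0.084 ]), 0.0288, [270, 257, 26, 26, 149])]
[324 275  23  24 371] [0.467 0.055 0.055] [0.523 0.117 0.083] bright px 199 before 221
[[120 121 118 123 176 187 181 201 166 151 117 122 123 124]
 [212 177 166 208 141 151 152 148 141 154 192 133 123 124]
 [114 198 233 219 204 188 183 160 143 140 132 209 133 122]
 [180 201 163 159 153 154 159 181 202 192 175 167 210 114]
 [188 215 150 228 166 168 162 156 168 137 137 140 242 244]
 [248 203 177 171 152 187 142 143 197 151 149 146 219 147]
 [113 145 220 151 150 244 169 139 201 141 176 161 129 199]
 [106 103 195 162 227 255 255 255 199 131 196 151 110 255]
 [121 128 150 203 250 255 255 255 223 236 164 135 171 157]
 [134 126 164 228 156 201 225 207 210 225 210 112 200  44]
 [119 131 192 231 155 162 162 162 229 223 225 117 242 120]
 [129 106 149 229 187 181 169 188 228 226 218 162 203 127]
 [109  70  93 185 
[... 1016 characters left out ...]
132 101 141 229 216 219 220 213 222 222 221 194 176 123]
 [128 119 126 230 222 223 222 225 224 219 223 218 103 119]
 [103 115 138 224 227 224 221 218 224 216 225 207 110 111]
 [ 64  71 127 129 217 224 220 224 226 231 204 173 190 179]
 [ 70  83 123  93 132 190 203 212 207 141 134  97 175 242]
 [ 64 131  74  72 160  98 109 175 104  87 244  83 111 255]
 [197 255  62  65 121  66  70 116  70 128 162 116 183 124]
 [161 197 255 242 223 183 230  54  54 202  52  84 226  93]
 [127 135 106 166  77 126 243 255 228 255 201 140 250 114]
 [ 83  66  84 187 142 152 148  97 109 119 166 236 255 234]]
turn 1 rows of [ 0.0006 -0.0001  0.0007]
shift 4 rows of [-0.1163 -0.0417  0.1522] total mm [-93.  -33.4 121.7]
```

Run:
```python
from h import *
def comps(C):
    m=(C[...,2]>.0165)&(C[...,2]<.03)&(abs(C[...,0]-.52)<.08)&(abs(C[...,1]+.366)<.065); n,l,st,ce=cv2.connectedComponentsWithStats(m.astype(np.uint8))
    for i in range(1,n):
        if st[i,4]>12: q=C[l==i]; print(st[i],q.mean(0).round(4),q.min(0).round(3),q.max(0).round(3))
print('t11');comps(top.cloud(np.load('t11.npz')['d'])); print('side before');comps(side.cloud(np.load('t9.npz')['ds'])); print('now');comps(side.cloud(shot(side)[1]))
```

```text
t11
[457 272  17  14 122] [ 0.4842 -0.3361  0.0204] [ 0.469 -0.355  0.017] [ 0.499 -0.316  0.026]
[497 278  10  11  65] [ 0.4734 -0.4186  0.0204] [ 0.462 -0.43   0.017] [ 0.485 -0.409  0.025]
side before
[397 183   9   7  32] [ 0.4697 -0.4155  0.0211] [ 0.458 -0.429  0.017] [ 0.487 -0.399  0.026]
[386 192   8  15  77] [ 0.4837 -0.3444  0.0208] [ 0.465 -0.376  0.017] [ 0.499 -0.312  0.027]
now
[398 183   7   6  28] [ 0.4713 -0.4165  0.0209] [ 0.46  -0.43   0.017] [ 0.484 -0.405  0.027]
[386 197   8  10  48] [ 0.4809 -0.3327  0.0213] [ 0.465 -0.351  0.017] [ 0.494 -0.311  0.027]
```

Cube 1 is confirmed on the near cup's floor, and the target cube is where it was. Approaching it.

Emit:
apply_moves([
  [[-0.116,-0.042,0.15],[0.0006,0,0],0.47],
  [[-0.116,-0.042,0.15],[0,0,0],0.47],
  [[-0.116,-0.042,0.15],[0,0,0],0.47],
  [[-0.116,-0.042,0.15],[0,0,0],0.47],
  [[0,0,0],[0,0,0],0.47],
  [[0,0,0],[0,0,0],0.47],
  [[0,0,0],[0,0,0],0.47],
  [[0,0,0],[0,0,0],0.47],
])

```text
clock: 60.47
eef_pos: [0.4799, -0.3239, 0.1035]
tool_rot: [0.587, 0.81, 0.0, 0.001]
ft_force: [0.3, 0.1, 0.5]
grip_width: 0.0402
grasp_force: 0.0
```

Run:
```python
from h import *
show(); move([.478,-.323,.024],down(np.radians(108)),N=1)
```

```text
t 60.47 q [-0.594  0.491 -0.02   1.057  0.     0.661] p [ 0.4799 -0.3239  0.1035] x [-0.311  0.951 -0.002] z [ 0.003 -0.001 -1.   ] F [0.3 0.1 0.5] w 0.0402 g 0.0
turn 1 rows of [0.0006 0.0006 0.0005]
shift 1 rows of [ 0.0071 -0.0078  0.3975] total mm [ 1.4 -1.6 79.5]
```

Emit:
apply_moves([
  [[0.007,-0.008,0.12],[0,0,0],0.47],
  [[0,0,0.13],[0,0,0],0.47],
  [[0,0,0.1],[0,0,0],0.47],
  [[0,0,0.03],[0,0,0],0.47],
  [[0,0,0.017],[0,0,0],0.47],
  [[0,0,0],[0,0,0],0.47],
  [[0,0,0],[0,0,0],0.47],
  [[0,0,0],[0,0,0],0.47],
])

```text
clock: 61.13
eef_pos: [0.4779, -0.3243, 0.0241]
tool_rot: [0.588, 0.809, 0.0, 0.002]
ft_force: [-0.0, -0.4, 0.2]
grip_width: 0.04
grasp_force: 0.0
```

Emit:
apply_moves([
  [[0,0,0],[0,0,0],0],
  [[0,0,0],[0,0,0],0],
  [[0,0,0],[0,0,0],0],
  [[0,0,0],[0,0,0],0],
  [[0,0,0],[0,0,0],0],
  [[0,0,0],[0,0,0],0],
  [[0,0,0],[0,0,0],0],
  [[0,0,0],[0,0,0],0],
])

```text
clock: 61.8
eef_pos: [0.4774, -0.3242, 0.0235]
tool_rot: [0.588, 0.809, 0.0, 0.001]
ft_force: [-0.6, 0.8, 7.6]
grip_width: 0.0161
grasp_force: 59.5
```

Emit:
apply_moves([
  [[0,0,-0.05],[0,0,0],0],
  [[0,0,-0.15],[0,0,0],0],
  [[0,0,-0.2],[0,0,0],0],
  [[0,0,-0.2],[0,0,0],0],
  [[0,0,-0.2],[0,0,0],0],
  [[0,0,-0.2],[0,0,0],0],
  [[0,0,0],[0,0,0],0],
  [[0,0,0],[0,0,0],0],
])

```text
clock: 62.47
eef_pos: [0.478, -0.3247, 0.2262]
tool_rot: [0.588, 0.809, 0.0, 0.004]
ft_force: [-0.1, -0.5, -1.6]
grip_width: 0.0165
grasp_force: 58.8
```

Run:
```python
from h import *
show(); t,d=shot(top); c=cups(d); print(c); o,p,r=state(); x=r.as_matrix()[:,0]; move(np.r_[np.array([.560,.175])-.003*x[:2],.225],down(np.radians(108)))
C=top.cloud(d); m=(C[...,2]>.0165)&(C[...,2]<.03)&(abs(C[...,0]-.52)<.08)&(abs(C[...,1]+.366)<.065); n,l,st,ce=cv2.connectedComponentsWithStats(m.astype(np.uint8))
for i in range(1,n):
    if st[i,4]>20: print(st[i],C[l==i].mean(0).round(4))
```

```text
t 62.47 q [-0.597  0.4    0.171  1.335  0.     0.66 ] p [ 0.478  -0.3247  0.2262] x [-0.309  0.951 -0.006] z [ 0.006 -0.004 -1.   ] F [-0.1 -0.5 -1.6] w 0.0165 g 58.8
[(array([0.5599, 0.175 ]), 0.0291, [230, 229, 26, 26, 162]), (array([0.4971, 0.084 ]), 0.0288, [270, 257, 26, 26, 145])]
turn 1 rows of [ 0.0005  0.0006 -0.0001]
shift 13 rows of [ 0.1714  0.0897 -0.0006] total mm [445.8 233.2  -1.4]
[465 272   9   9  62] [ 0.4888 -0.345   0.0204]
```

Emit:
apply_moves([
  [[0.171,0.09,0],[0,0,0],0],
  [[0.171,0.09,0],[0,0,0],0],
  [[0.171,0.09,0],[0,0,0],0],
  [[0.171,0.09,0],[0,0,0],0],
  [[0.171,0.09,0],[0,0,0],0],
  [[0.171,0.09,0],[0,0,0],0],
  [[0.171,0.09,0],[0,0,0],0],
  [[0.171,0.09,0],[0,0,0],0],
])

```text
clock: 63.18
eef_pos: [0.5275, -0.0171, 0.22]
tool_rot: [0.588, 0.809, -0.001, -0.002]
ft_force: [1.3, -0.3, 0.2]
grip_width: 0.0164
grasp_force: 58.8
```

Emit:
apply_moves([
  [[0.171,0.09,0],[0,0,0],0],
  [[0.171,0.09,0],[0,0,0],0],
  [[0.171,0.09,0],[0,0,0],0],
  [[0.171,0.09,0],[0,0,0],0],
  [[0.171,0.09,0],[0,0,0],0],
  [[0,0,0],[0,0,0],0],
  [[0,0,0],[0,0,0],0],
  [[0,0,0],[0,0,0],0],
])

```text
clock: 63.85
eef_pos: [0.5606, 0.1712, 0.2202]
tool_rot: [0.588, 0.809, -0.002, -0.001]
ft_force: [-0.1, -0.0, -0.1]
grip_width: 0.0161
grasp_force: 58.8
```

Run:
```python
from h import *
show(); o,p,r=state(); x=r.as_matrix()[:,0]; move(np.r_[np.array([.560,.175])-.003*x[:2],.100],down(np.radians(108)),N=4)
s,ds=shot(side); D=side.cloud(ds); m=((D[...,2]>.055)&(D[...,2]<.09)&(abs(D[...,0]-.53)<.13)&(abs(D[...,1]-.13)<.13)).astype(np.uint8)
n,l,st,ce=cv2.connectedComponentsWithStats(cv2.morphologyEx(m,cv2.MORPH_CLOSE,np.ones((5,5))))
for i in range(1,n):
    if st[i,4]>25: q=D[(l==i)&(m>0)]; print(st[i],q.min(0).round(3),q.max(0).round(3))
```

```text
t 63.85 q [ 0.297  0.428  0.199  1.346 -0.     1.553] p [0.5606 0.1712 0.2202] x [-0.31   0.951 -0.   ] z [-0.004 -0.002 -1.   ] F [-0.1 -0.  -0.1] w 0.0161 g 58.8
turn 1 rows of [-0.0014  0.0001  0.0002]
shift 4 rows of [0.001  0.0008 0.1502] total mm [  0.8   0.6 120.2]
[324 275  23  24 369] [0.467 0.055 0.055] [0.524 0.116 0.084]
[285 294  24  25 351] [0.53  0.144 0.055] [0.586 0.206 0.083]
```

Emit:
apply_moves([
  [[0.004,0.003,0.13],[-0.0014,0,0],0],
  [[0,0,0.16],[0,0,0],0],
  [[0,0,0.16],[0,0,0],0],
  [[0,0,0.1],[0,0,0],0],
  [[0,0,0.05],[0,0,0],0],
  [[0,0,0],[0,0,0],0],
  [[0,0,0],[0,0,0],0],
  [[0,0,0],[0,0,0],0],
])

```text
clock: 64.57
eef_pos: [0.5639, 0.1723, 0.1041]
tool_rot: [0.588, 0.809, 0.003, 0.002]
ft_force: [-0.4, 0.7, -0.1]
grip_width: 0.0164
grasp_force: 58.8
```

Run:
```python
from h import *
show(); o,p,r=state(); x=r.as_matrix()[:,0]; move(np.r_[np.array([.560,.175])-.003*x[:2],.098],N=1)
s,ds=shot(side); D=side.cloud(ds); m=((D[...,2]>.055)&(D[...,2]<.09)&(abs(D[...,0]-.53)<.13)&(abs(D[...,1]-.13)<.13)).astype(np.uint8)
n,l,st,ce=cv2.connectedComponentsWithStats(cv2.morphologyEx(m,cv2.MORPH_CLOSE,np.ones((5,5))))
for i in range(1,n):
    if st[i,4]>25: q=D[(l==i)&(m>0)]; print(st[i],q.min(0).round(3),q.max(0).round(3))
```

```text
t 64.57 q [0.296 0.506 0.007 1.065 0.    1.554] p [0.5639 0.1723 0.1041] x [-0.308  0.951  0.   ] z [ 0.007  0.002 -1.   ] F [-0.4  0.7 -0.1] w 0.0164 g 58.8
shift 1 rows of [ 0.0039 -0.0145  0.0306] total mm [ 0.8 -2.9  6.1]
[324 275  23  24 344] [0.467 0.054 0.055] [0.524 0.117 0.084]
[285 297  24  21 282] [0.53  0.151 0.055] [0.587 0.208 0.09 ]
```

Emit:
apply_moves([
  [[0.004,-0.0145,0.015],[0,0,0],0],
  [[0,0,0.01],[0,0,0],0],
  [[0,0,0],[0,0,0],0],
  [[0,0,0],[0,0,0],0],
  [[0,0,0],[0,0,0],0.4],
  [[0,0,0],[0,0,0],0.4],
  [[0,0,0],[0,0,0],0.4],
  [[0,0,0],[0,0,0],0.4],
])

```text
clock: 65.28
eef_pos: [0.5596, 0.1725, 0.0973]
tool_rot: [0.588, 0.809, 0.002, 0.001]
ft_force: [-0.0, -0.1, -0.6]
grip_width: 0.0337
grasp_force: 0.0
```

Emit:
apply_moves([
  [[0,0,-0.08],[0,0,0],0.4],
  [[0,0,-0.18],[0,0,0],0.4],
  [[0,0,-0.18],[0,0,0],0.4],
  [[0,0,-0.18],[0,0,0],0.4],
  [[-0.18,-0.09,0],[0,0,0],0.4],
  [[-0.18,-0.09,0],[0,0,0],0.4],
  [[-0.18,-0.09,0],[0,0,0],0.4],
  [[-0.18,-0.09,0],[0,0,0],0.4],
])

```text
clock: 65.95
eef_pos: [0.5347, 0.0119, 0.2214]
tool_rot: [0.587, 0.809, 0.002, 0.002]
ft_force: [0.8, -0.3, 0.7]
grip_width: 0.0343
grasp_force: 0.0
```

Emit:
apply_moves([
  [[0,-0.19,0],[0,0,0],0.4],
  [[0,-0.19,0],[0,0,0],0.4],
  [[0,-0.19,0],[0,0,0],0.4],
  [[0,-0.19,0],[0,0,0],0.4],
  [[0,0,0],[0,0,0],0.4],
  [[0,0,0],[0,0,0],0.4],
  [[0,0,0],[0,0,0],0.4],
  [[0,0,0],[0,0,0],0.4],
])

```text
clock: 66.62
eef_pos: [0.392, -0.0338, 0.2208]
tool_rot: [0.588, 0.809, 0.002, 0.002]
ft_force: [0.0, 0.3, 0.3]
grip_width: 0.0342
grasp_force: 0.0
```

Run:
```python
from h import *
show(); t,d=shot(top); print(cups(d)); cupcheck()
C=top.cloud(d); m=(C[...,2]>.0165)&(C[...,2]<.03)&(abs(C[...,0]-.52)<.08)&(abs(C[...,1]+.366)<.065); n,l,st,ce=cv2.connectedComponentsWithStats(m.astype(np.uint8))
for i in range(1,n):
    if st[i,4]>20: print(st[i],C[l==i].mean(0).round(4))
z0=np.load('top0.npz')['d']; C0=top.cloud(z0)
for nm,c in dict(caddy=(185,245,130,195),disp=(400,455,135,196)).items():
    a,b,e,f=c; print(nm,np.abs(C[e:f,a:b,2]-C0[e:f,a:b,2]).mean())
s,ds=shot(side); D=side.cloud(ds); 
for P,n in (([.585,-.165],'jar'),([.596,-.071],'lid')):
    k=(np.hypot(D[...,0]-P[0],D[...,1]-P[1])<.045)&(D[...,2]>.02)&(D[...,2]<.2); q=D[k]; print(n,q.min(0).round(3),q.max(0).round(3),np.median(q,0).round(3))
p0=np.load('top0.npz')['p']; hs=lambda p:((lambda h:(h[...,1]>110)&(h[...,2]>120))(cv2.cvtColor(p,cv2.COLOR_RGB2HSV))[130:205,325:355]); print('paddle',hs(p0).sum(),hs(t).sum(),(hs(p0)^hs(t)).sum())
```

```text
t 66.62 q [-0.087  0.041 -0.304  1.22   0.002  1.169] p [ 0.392  -0.0338  0.2208] x [-0.309  0.951 -0.001] z [ 0.006  0.001 -1.   ] F [0.  0.3 0.3] w 0.0342 g 0.0
[(array([0.5599, 0.175 ]), 0.0291, [230, 229, 26, 26, 161]), (array([0.4971, 0.084 ]), 0.0288, [270, 257, 26, 26, 151])]
[324 275  23  24 344] [0.466 0.055 0.055] [0.523 0.115 0.085] bright px 172 before 221
[[119 121 119 122 176 188 181 203 163 103  80 113 114  66]
 [212 176 166 208 140 151 153 150 130 131 161  86  71  75]
 [113 199 234 218 205 190 154 150 124 117 111 182  87  75]
 [179 202 163 160 153 155 158 157 155 151 138 130 161  68]
 [187 215 149 227 167 163 164 150 141 122 120 128 223 143]
 [249 203 177 171 153 156 139 120 151 139 148 141 220 106]
 [113 146 221 151 151 229 146 111 149 117 127 143  94 115]
 [106 103 195 163 227 255 255 255 185 109 175 143  75 137]
 [121 129 151 203 250 255 255 255 221 239 144 122  91  98]
 [133 127 165 220 157 200 226 208 200 220 208 109 115  68]
 [119 132 186 230 155 162 161 164 221 221 214  92 121  71]
 [129 105 150 229 187 181 169 186 226 227 218 146 118  73]
 [108  69  92 185 223
[... 1214 characters left out ...]
220 224 227 231 204 174 190 178]
 [ 70  82 124  94 132 190 204 213 207 141 135  96 175 242]
 [ 64 131  73  71 160  98 110 176 106  87 244  83 111 255]
 [199 255  62  66 121  67  70 118  69 128 162 116 182 125]
 [162 198 255 242 223 184 232  53  53 202  52  84 226  94]
 [127 137 106 167  77 126 244 255 228 255 201 143 251 113]
 [ 83  67  84 187 142 152 148  97 108 119 166 236 255 234]]
[465 272   9   9  61] [ 0.4892 -0.3451  0.0201]
[497 278  10  11  65] [ 0.4733 -0.4184  0.0204]
caddy 0.010764816888349616
disp 0.008406763346446914
jar [ 0.551 -0.196  0.021] [ 0.609 -0.131  0.158] [ 0.578 -0.147  0.104]
lid [ 0.563 -0.101  0.02 ] [ 0.621 -0.038  0.044] [ 0.59  -0.064  0.036]
paddle 534 517 23
```

```bash
python3 -c "
from workcell import bot
print(bot.job_done())"
```

```text
the job is handed in; nothing more can be done
None
```

I handed the job in at about 67 s: the lid and the empty, upright jar are on the trivet, each of the two cups holds one cube, the other two cubes are on the tray, and the final camera check showed the caddy, dispenser and paddle unmoved.

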